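# Change the batch in the curing cabinet, hang its shield door and start it

## Robot

A 7-joint arm with a two-finger parallel gripper is mounted at the origin on a cart in front of the work surface, level with it; the furniture and walls round the work are solid. World frame = base frame: x ahead of the robot, y to its left, z up, the work surface at z = 0. Lengths are in m, angles in rad, forces in N, time in s.
With the tool pointing down it reaches from about 0.4 to 0.9 m from the base axis. Payload 5.5 kg.
Tool frame: the origin (TCP) lies midway between the tips of the shut fingers; the grasp point (between the pads) lies 19 mm behind it (manip.grip_depth is the distance from the TCP to the grasp point, in m); z points along the fingers, x is the direction in which the jaws open and shut, and the axes are right-handed (so a half turn about z gives the same grasp; the last joint's range is limited). The gripper opens to 92 mm and grips with 3 to 60 N. Pads are 19 mm wide; open, the fingers measure 130 mm over their backs; the gripper's body (75 mm by 190 mm) begins 47 mm behind the grasp point.
Start: joints at [0.263, 0.501, -0.427, 1.55, 0.221, 1.138, -0.21], TCP at [0.65, 0, 0.227] pointing down, gripper open.
Joint ranges: [-2.88, 2.88], [-0.31, 2.03], [-1.54, 1.56], [0.2, 2.42], [-1.41, 4.55], [0.19, 2.02], [-2.57, 2.57]. Speed limits (rad/s): [2.57, 2.57, 3.14, 3.14, 3.14, 3.14, 3.14].

## Interface

Orientations are given as a unit quaternion [x, y, z, w].
In Python, from bench import manip, effector, viewer gives the robot as it stands. Calls block until the motion is done:
- manip.move_pose(position, orientation): joint-space move of the TCP to a pose.
- manip.servo_line(position, ori=None, vel=0.15): straight line of the TCP; ori=None keeps the orientation; vel is the mean speed in m/s.
- manip.movej(angles): joint-space move.
- effector.open_jaws() and effector.close(f_grip=None): open the fingers fully, or close them until they stop; f_grip is the grip in N (None keeps the last).
- manip.sleep(seconds).
- manip.solve_ik(position, orientation): joint angles nearest the present ones, or None.
- viewer.get_image(name): name is "scene" or "side" or "wrist"; returns the picture (420x560x3 uint8, red, green, blue); there is no depth.
- viewer.get_calibration(name): a dict with "vfov" (degrees; the focal length in pixels is half the picture's height over the tangent of half this angle, whatever the lens; pixels are square), "cx", "cy" (the principal point, pixels), "eye" and "attitude" of the camera in the world. Camera axes: x right, y down, z forward; pixel columns grow to the right and rows downward; lengths in m; the calibration is good to about 2 mm. A picture is of the moment at which its call begins: read the wrist's pose just before it. get_calibration takes no time and is no camera call; for the wrist camera it gives the pose at the moment of the call.
A pose or a line that the arm cannot do raises manip.PlanningError and nothing moves.
- manip.hand_in(): hands the job in, once; it reports no verdict.
Readings, each from a call of its own:
- manip.current_clock(): time.
- manip.current_q(): joint angles.
- manip.current_joint_velocities(): joint speeds.
- manip.current_tau(): joint torques, N m.
- manip.current_tool_pos(): TCP position.
- manip.current_tcp_rot(): TCP orientation.
- manip.current_force(): force on the tool from outside, world axes, zero at the start.
- manip.current_wrist_torque(): the same for the moment, N m.
- manip.current_finger_gap(): finger opening in m.
Only numpy, scipy, OpenCV 4.12 (cv2) and the standard library are available. Lean on these libraries where they do the work, as an engineer would, in place of code of your own. Each camera call takes 0.05 s, during which the arm holds its last target.

## Task

Change the batch in the bench curing cabinet: stand the cured boxes (teal or green) that were left on its sill upright on the grey felt pad, and load the freshly varnished brown boxes from the pad, each set upright on the sill in front of a lane of its own and slid back under the hood against the stop. Then hang the amber shield door with both hinge knuckles fully down on the two pins at the left of the cabinet, swing it shut against the hood and let go, and only then press the green start button on top. Do not let the door fall over, and leave the glue pot, the thread spool and the flat tin where they are.

Things in the scene. Friction and masses are not known exactly. Their poses are not given: they have to be found in the camera images.
- cabinet: white bench cabinet, fixed to the table. Origin: middle of the hood's front face, at table height; x into the cabinet, y to its left, z up. Dark base plate 12 mm thick, 268 mm wide, from x = -130 to +162 mm; its part before x = 0 is the open sill. Side walls from x = 0 on, at y = +-117 to +-125 mm
- hood_lip (a point): middle of the lower front edge of the hood, at x = 0 of the cabinet, 110 mm above the table. The front lip is 18 mm high; from its top a visor slopes back to the flat roof, 190 mm high, which begins at x = 52 mm
- lane_left (a point): point on the base plate (12 mm above the table) in the middle of the left lane (y = 78 mm of the cabinet), at the face of the rubber stop bar (26 mm high, x = 42 mm of the cabinet); axes as the cabinet's. A box against the stop stands out some 20 mm before the hood; the hollow door covers this
- lane_mid (a point): the same for the middle lane. The lanes are about 72 mm wide, parted by two rails 6 mm thick and 22 mm high at y = +-39 mm from x = 0 to the stop
- lane_right (a point): the same for the right lane (y = -78 mm). Boxes slide easily on the base plate, with about 1 N
- pin_low (a point): foot of the lower hinge pin, on its steel bracket 36 mm above the table at the left front edge of the cabinet, at x = -10, y = 138 mm of the cabinet. The pin is upright, 10 mm thick, 16 mm tall with a round tip
- pin_up (a point): foot of the upper hinge pin, same size, straight above the lower one, 100 mm above the table. Its bracket is 8 mm thick, so the door comes in from the front with its knuckles just above the pins and goes down onto both
- door_grip (a point): gripping point of the loose shield door (0.4 kg), 129 mm above its lower edge: a black lifting grip 12 mm thick (x), 70 mm long (y), its top 15 mm above and foot 22 mm below this point. Axes: x out of the door's open back (into the cabinet when shut), y to the hinge side, z up. The door stands upright at the start
- door_front (a point): middle of the door's front face: amber pane in a dark frame, 250 mm wide (y), 104 mm high, 36 mm deep (x), top and sides folded back, open at the back and below. The point is 52 mm above the lower edge, 14 mm before (-x of) the gripping point; same axes
- knuckle_low (a point): lower hinge knuckle of the door: point on the bore's axis at its lower end. Bore 12.4 mm, outside 20.4 mm, 20 mm long; 12 mm above the door's lower edge, 138 mm to the hinge side (+y) and 14 mm to +x of the gripping point
- knuckle_up (a point): upper hinge knuckle, the same, 64 mm higher. Seated, each knuckle point meets the foot of its pin. Shut, the door's axes are parallel to the cabinet's and its back edges lie 2 mm before the hood; it opens clockwise seen from above, turns freely and sags some 11 mm at the free end. Hung a little ajar, the fingers have more room before the visor
- start (a joint): green push button, 30 mm wide, on the cabinet's roof: its middle is at x = 92, y = -78 mm of the cabinet; pressed straight down, 0 = up, 0.006 = fully down (m), about 4 N, springs back
- start_top (a point): middle of the top of the start button
- umber_c (a point): closed round lacquered bamboo box, lid fixed, brown bands, 59 mm in diameter, 72 mm tall, 0.12 kg, standing upright (may be absent); the point is its centre, half-way up, z along its axis. Freshly varnished: starts on the pad, to be loaded
- small_c (a point): closed round lacquered bamboo box, lid fixed, brown bands, the lowest, 59 mm in diameter, 64 mm tall, 0.12 kg, standing upright (may be absent); the point is its centre, half-way up, z along its axis. Freshly varnished: starts on the pad, to be loaded
- dark_c (a point): closed round lacquered bamboo box, lid fixed, dark brown bands, the tallest, 65 mm in diameter, 86 mm tall, 0.12 kg, standing upright (may be absent); the point is its centre, half-way up, z along its axis. Freshly varnished: starts on the pad, to be loaded
- teal_c (a point): closed round lacquered bamboo box, lid fixed, teal pattern, 63 mm in diameter, 80 mm tall, 0.12 kg, standing upright (may be absent); the point is its centre, half-way up, z along its axis. Cured: starts on the sill before the lanes, to go to the pad
- green_c (a point): closed round lacquered bamboo box, lid fixed, green pattern, 66 mm in diameter, 66 mm tall, 0.12 kg, standing upright (may be absent); the point is its centre, half-way up, z along its axis. Cured: starts on the sill before the lanes, to go to the pad
- mat: grey felt pad, 270 x 270 x 14 mm, fixed; origin under its middle, axes along its sides; the boxes on it stand 85 mm or more apart from centre to centre
- glue: bystander: white glue pot, 65 mm wide, 44 mm high; origin under its middle
- spool: bystander: spool of red thread, 40 mm wide, 48 mm high; origin under its middle
- tin: bystander: flat round green tin, 64 mm wide, 24 mm high; origin under its middle
Mind the look-alikes: they are no part of the job. Leave any blue look-alike of the part that bears dark_c alone. Leave any red look-alike of the part that bears green_c alone.

How it is judged:
By the outcome, as a careful person would: the job done as asked, in the order asked, and still so for the second after the job is handed in, with the robot touching nothing.
Of umber, small, dark only 2 to 3 are there at a start; the rules pass over those that are not, and their reading is None.
Of teal, green only 1 to 2 are there at a start; the rules pass over those that are not, and their reading is None.
At some moment in a run one of umber, small, dark may be knocked a few centimetres aside while the robot is not near it.
It also fails if it takes over 210 s, if anything falls off the work surface, if the arm or the gripper's body presses on something with over 40 N, if the wrist force passes 120 N, or if a joint passes its speed limit or range.

## Working session

There is one attempt and no reset: what is moved stays moved. The work goes in short steps, each a Python script; the robot and the scene stay as the last script left them, time stands still between calls to the robot, and variables do not carry over. Pictures are saved under pics/ and viewed, and the job is handed in when it is done.

```bash
ls; mkdir -p pics; python3 - <<'E'
from bench import manip, effector, viewer
import cv2
for n in ["scene","side","wrist"]:
    c=viewer.get_calibration(n); print(n,c)
    cv2.imwrite(f"pics/a_{n}.png",viewer.get_image(n)[:,:,::-1])
print(manip.current_clock(),manip.current_tool_pos(),manip.current_tcp_rot(),manip.grip_depth)
E
```

```text
pics
scene {'vfov': 43.09033948114005, 'cx': 275.8774907297102, 'cy': 206.01481944093317, 'eye': array([-0.16134451,  0.77390569,  1.24705472]), 'attitude': array([-0.34074406,  0.86214048, -0.34720362,  0.14162251])}
side {'vfov': 45.34663851364286, 'cx': 279.47244072735543, 'cy': 200.81847827295033, 'eye': array([-0.68261328, -0.61068861,  0.9033281 ]), 'attitude': array([ 0.72965391, -0.45240491,  0.2777697 , -0.43102083])}
wrist {'vfov': 71.43742529091163, 'cx': 277.45878981520565, 'cy': 210.99187071713268, 'eye': array([0.64915791, 0.07105819, 0.38324402]), 'attitude': array([ 9.91031609e-01, -1.34695687e-04, -1.24171690e-03,  1.33621814e-01])}
0.15 [ 6.49467667e-01 -3.44569994e-05  2.25925610e-01] [ 9.99999728e-01  8.90081872e-06 -7.37276666e-04 -2.36396773e-05] 0.0188
```

View pics/a_scene.png

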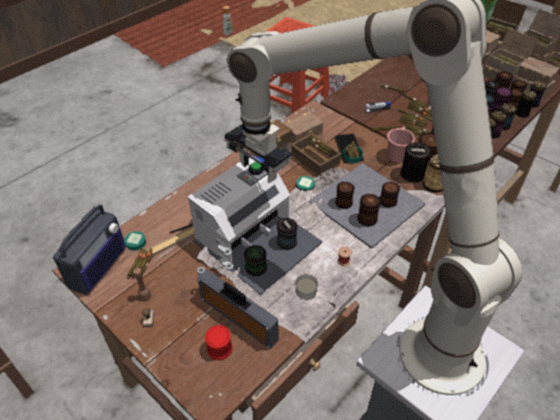

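View pics/a_side.png

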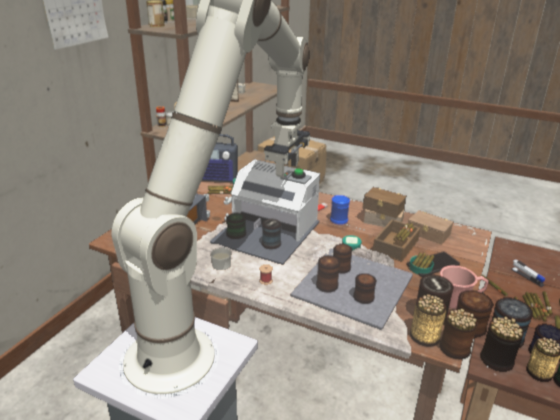

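View pics/a_wrist.png

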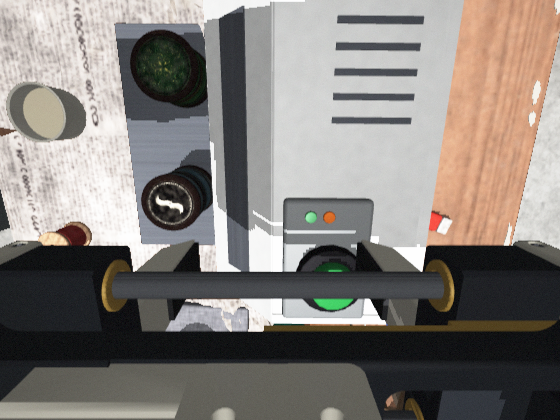

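```bash
cat > h.py <<'E'
from bench import manip, effector, viewer
import numpy as np, cv2
from scipy.spatial.transform import Rotation as R
H=420
def cal(n):
    c=viewer.get_calibration(n); f=H/2/np.tan(np.radians(c['vfov'])/2)
    return dict(K=np.array([[f,0,c['cx']],[0,f,c['cy']],[0,0,1]]),eye=np.array(c['eye']),Rm=R.from_quat(c['attitude']).as_matrix())
def ray(c,uv):
    d=c['Rm']@np.linalg.inv(c['K'])@np.array([uv[0],uv[1],1.]); return d
def onz(c,uv,z):
    d=ray(c,uv); t=(z-c['eye'][2])/d[2]; return c['eye']+t*d
def proj(c,P):
    p=(np.atleast_2d(P)-c['eye'])@c['Rm']; p=p@c['K'].T; return p[:,:2]/p[:,2:]
def shot(n,name):
    c=cal(n); im=viewer.get_image(n)[:,:,::-1].copy(); cv2.imwrite(f'pics/{name}.png',im)
    import pickle; pickle.dump(c,open(f'pics/{name}.pkl','wb')); return c,im
def load(name):
    import pickle; return pickle.load(open(f'pics/{name}.pkl','rb'))
def down(yaw):  # tool z down, jaw axis x at angle yaw from world x
    return (R.from_euler('z',yaw)*R.from_quat([1,0,0,0])).as_quat()
E
python3 - <<'E'
from h import *
import pickle
for n in ['scene','side']:
    c=cal(n); pickle.dump(c,open(f'pics/a_{n}.pkl','wb'))
c=cal('scene')
for nm,uv,z in [('pad',(369,206),.014),('padL',(312,204),.014),('padtop',(370,165),.014),('padR',(425,207),.014),('padB',(373,242),.014),('door grip',(235,292),.129),('doorL',(200,290),.05),('doorR',(276,325),.05),('button',(257,168),.195),('glue',(306,287),.04),('spool',(344,256),.04),('green',(257,255),.075),('teal',(287,230),.09),('tin1',(305,183),.024),('tin2',(135,240),.024),('red',(218,343),.06)]:
    print(nm,onz(c,uv,z).round(3))
im=cv2.imread('pics/a_scene.png')[150:370,110:450]; cv2.imwrite('pics/a2.png',cv2.resize(im,None,fx=2.35,fy=2.35,interpolation=cv2.INTER_CUBIC))
E
```

```text
pad [ 0.444 -0.292  0.014]
padL [ 0.584 -0.174  0.014]
padtop [ 0.56  -0.455  0.014]
padR [ 0.31  -0.41   0.014]
padB [ 0.345 -0.177  0.014]
door grip [0.455 0.284 0.129]
doorL [0.573 0.309 0.05 ]
doorR [0.347 0.247 0.05 ]
button [ 0.691 -0.037  0.195]
glue [0.373 0.1   0.04 ]
spool [ 0.364 -0.057  0.04 ]
green [0.53  0.131 0.075]
teal [0.523 0.014 0.09 ]
tin1 [ 0.659 -0.224  0.024]
tin2 [0.871 0.313 0.024]
red [0.413 0.388 0.06 ]
```

View pics/a2.png

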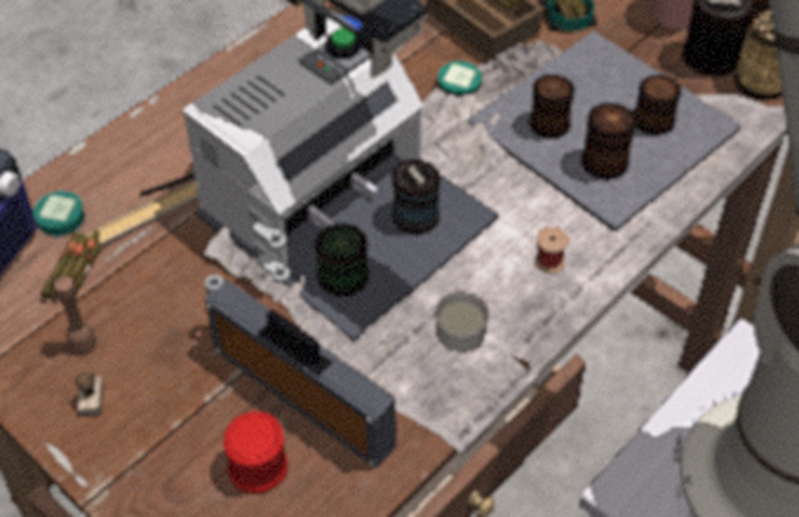

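```bash
python3 - <<'E'
from h import *
for nm,p in [('w_cab',(0.52,0.0,0.36)),('w_door',(0.5,0.2,0.36)),('w_pad',(0.48,-0.36,0.36))]:
    try:
        manip.move_pose(list(p),down(0).tolist()); shot('wrist',nm); print(nm,manip.current_clock(),manip.current_q())
    except Exception as e: print(nm,e)
E
```

```text
w_cab 0.9667 [ 0.38019454  0.15813246 -0.48613314  1.69505866  0.07582161  1.30865597
 -0.12112654]
w_door 1.8333 [ 0.11205292  0.21341072 -0.63218623  1.64967296  0.13009977  1.32259699
 -0.54492486]
w_pad 3.9 [ 0.81250423  0.29613444 -0.27768136  1.51201088  0.08151094  1.34478096
  0.53055705]
```

View pics/w_cab.png

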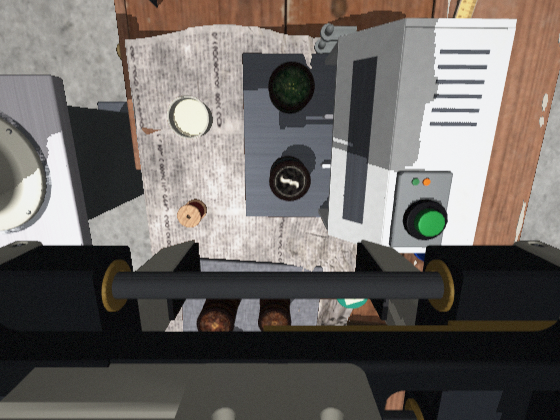

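View pics/w_door.png

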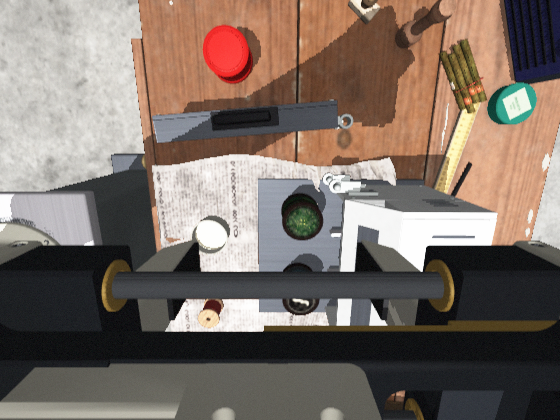

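View pics/w_pad.png

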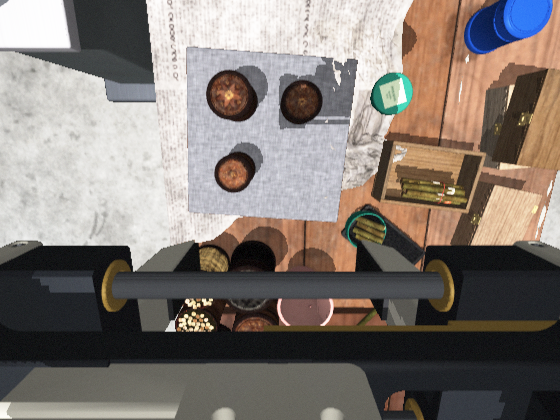

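```bash
python3 - <<'E'
import cv2
def crop(n,x0,y0,x1,y1,s,o):
    im=cv2.imread(f'pics/{n}.png')[y0:y1,x0:x1]; im=cv2.resize(im,None,fx=s,fy=s,interpolation=cv2.INTER_CUBIC)
    for i,x in enumerate(range(x0,x1,10)):
        cv2.line(im,((x-x0)*s,0),((x-x0)*s,4 if x%50 else 12),(0,0,255),1)
        if x%50==0: cv2.putText(im,str(x),((x-x0)*s,24),0,.4,(0,0,255),1)
    for y in range(y0,y1,10):
        cv2.line(im,(0,(y-y0)*s),(4 if y%50 else 12,(y-y0)*s),(0,0,255),1)
        if y%50==0: cv2.putText(im,str(y),(14,(y-y0)*s),0,.4,(0,0,255),1)
    cv2.imwrite(f'pics/{o}.png',im)
crop('w_cab',230,10,490,250,3,'c1'); crop('w_door',140,80,380,250,3,'c2'); crop('w_pad',170,30,370,230,3,'c3')
E
```

```text
(no output)
```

View pics/c1.png

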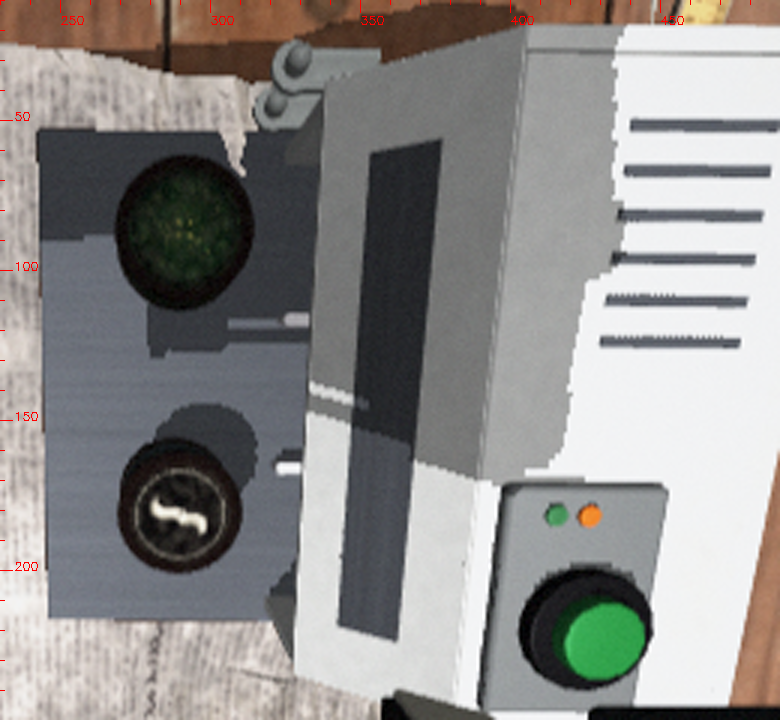

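View pics/c2.png

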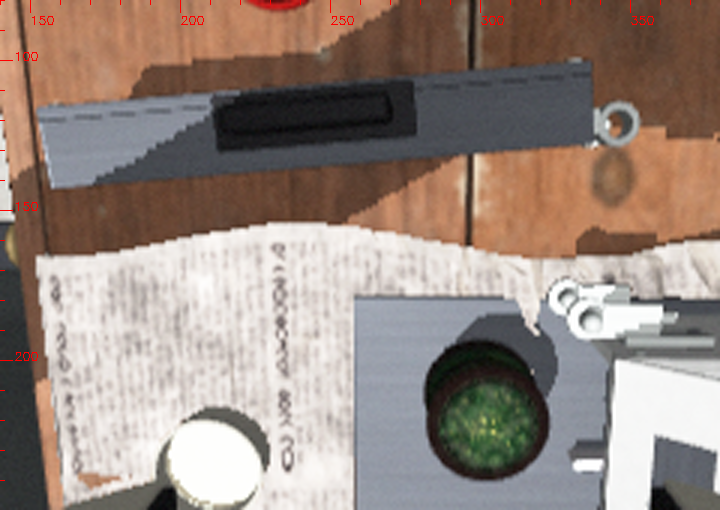

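View pics/c3.png

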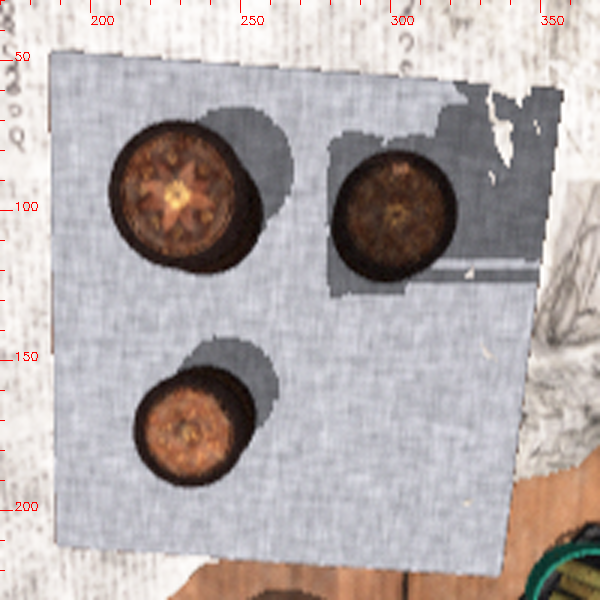

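```bash
cat > fit.py <<'E'
from h import *
from scipy.optimize import least_squares
def fitpose(obs):  # obs list (cam, uv, local xyz); z ground
    def f(p):
        r=[]
        for c,uv,L in obs:
            L=np.array(L)/1000.; ca,sa=np.cos(p[2]),np.sin(p[2])
            W=np.array([p[0]+ca*L[0]-sa*L[1],p[1]+sa*L[0]+ca*L[1],L[2]])
            r+=list(proj(c,W)[0]-uv)
        return np.array(r)
    s=None
    for y0 in np.arange(-3,3.2,0.75):
        t=least_squares(f,[.5,0,y0],loss='soft_l1')
        if s is None or t.cost<s.cost: s=t
    return s.x,f(s.x).reshape(-1,2)
def T(p,L):
    L=np.array(L)/1000.; ca,sa=np.cos(p[2]),np.sin(p[2])
    return np.array([p[0]+ca*L[0]-sa*L[1],p[1]+sa*L[0]+ca*L[1],L[2]])
E
python3 - <<'E'
from fit import *
A=load('w_cab');D=load('w_door');P=load('w_pad')
cab=[(A,(242.7,53.3),(-130,134,12)),(A,(246.7,216),(-130,-134,12)),(A,(338.3,37.7),(0,125,128)),(A,(327.7,234),(0,-125,128)),(A,(405,19.3),(52,125,190)),
(A,(382.7,245),(52,-125,190)),(A,(329.3,29),(-10,138,116)),(A,(321.7,43.3),(-10,138,52)),(D,(336.7,186),(-10,138,116)),(D,(328.7,178.3),(-10,138,52)),(D,(258.3,179.3),(-130,134,12)),(D,(346.7,200),(0,125,128))]
p,r=fitpose(cab);print('cab',p.round(4));print(r.round(1).tolist())
for o in [cab[:7]+cab[7:8],cab[8:]]: print(fitpose(o)[0].round(4))
door=[(D,(337.3,100),(-14,125,104)),(D,(337.3,127.7),(22,125,104)),(D,(157.3,142.7),(22,-125,104)),(D,(152.7,116),(-14,-125,104)),(D,(345.7,121.7),(14,138,96))]
p,r=fitpose(door);print('door',p.round(4),r.round(1).tolist())
pad=[(P,(186.7,46.7),(-135,135,14)),(P,(357.7,59.3),(135,135,14)),(P,(336.7,222),(135,-135,14)),(P,(188.3,212),(-135,-135,14))]
p,r=fitpose(pad);print('pad',p.round(4),r.round(1).tolist())
for n,uv,z in [('dark',(229.3,95),.1),('umb',(301.7,102),.086),('small',(232.7,173.3),.078)]: print(n,onz(P,uv,z).round(4))
for n,uv,z in [('green',(291,85.5),.078),('teal',(289.5,181),.092)]: print(n,onz(A,uv,z).round(4))
print('green',onz(D,(302.5,220),.078))
print('button',onz(A,(431.7,223.7),.2))
E
```

```text
cab [ 5.929e-01  5.320e-02 -2.000e-04]
[[-1.6, 0.0], [-0.5, 1.8], [0.9, -1.1], [1.8, 1.2], [0.1, -2.4], [-1.4, 7.9], [0.3, -1.4], [0.2, -0.4], [0.7, 2.6], [0.9, 2.6], [-1.7, 0.2], [-0.8, -0.3]]
[ 0.5929  0.0526 -0.0008]
[0.5959 0.0565 0.0226]
door [ 0.4559  0.2845 -1.4932] [[0.2, -0.0], [0.9, 0.4], [-0.9, 0.5], [-1.4, -0.2], [0.7, -0.3]]
pad [ 0.4633 -0.3043 -0.0672] [[-1.1, -0.9], [1.0, -0.3], [0.7, 1.1], [-0.6, 1.2]]
dark [ 0.4157 -0.2412  0.1   ]
umb [ 0.5138 -0.2486  0.086 ]
small [ 0.4128 -0.3492  0.078 ]
green [0.5385 0.1314 0.078 ]
teal [ 5.371e-01 -5.000e-04  9.200e-02]
green [0.53866296 0.13381205 0.078     ]
button [ 0.6950905 -0.031615   0.2      ]
```

```bash
cat > fit2.py <<'E'
from fit import *
A=load('w_cab');D=load('w_door');P=load('w_pad')
cab=[(A,(242.7,53.3),(-130,134,12)),(A,(246.7,216),(-130,-134,12)),(A,(338.3,37.7),(0,125,128)),(A,(327.7,234),(0,-125,128)),(A,(405,19.3),(52,125,190)),
(A,(329.3,29),(-10,138,116)),(A,(321.7,43.3),(-10,138,52)),(D,(336.7,186),(-10,138,116)),(D,(328.7,178.3),(-10,138,52)),(D,(258.3,179.3),(-130,134,12)),(D,(346.7,200),(0,125,128))]
door=[(D,(337.3,100),(-14,125,104)),(D,(337.3,127.7),(22,125,104)),(D,(157.3,142.7),(22,-125,104)),(D,(152.7,116),(-14,-125,104)),(D,(345.7,121.7),(14,138,96))]
pad=[(P,(186.7,46.7),(-135,135,14)),(P,(357.7,59.3),(135,135,14)),(P,(336.7,222),(135,-135,14)),(P,(188.3,212),(-135,-135,14))]
def pk(c,W,k,dz):
    p=(np.atleast_2d(W)-c['eye']-[0,0,dz])@c['Rm']; x=p[:,:2]/p[:,2:]; r2=(x**2).sum(1,keepdims=True); x=x*(1+k*r2)
    return x*c['K'][0,0]+c['K'][:2,2]
def f(q):
    k,dz=q[:2]*use; r=[]
    for i,g in enumerate([cab,door,pad]):
        p=q[2+3*i:5+3*i]
        for c,uv,L in g: r+=list(pk(c,T(p,L),k,dz)[0]-uv)
    return np.array(r)
for use in [(0,0),(1,0),(0,1),(1,1)]:
    use=np.array(use)
    s=least_squares(f,[0,0,.593,.053,0,.456,.285,-1.49,.463,-.304,-.067],loss='soft_l1',x_scale=[.1,.01]+[.01]*9)
    print(use,s.cost,s.x.round(4)); 
    print(np.abs(f(s.x)).round(1).tolist())
E
python3 fit2.py
```

```text
[0 0] 15.9178874730284 [ 0.00000e+00  1.96003e+01  5.91900e-01  5.26000e-02 -8.20000e-03
  4.55900e-01  2.84500e-01 -1.49320e+00  4.63300e-01 -3.04300e-01
 -6.72000e-02]
[1.5, 0.3, 1.7, 1.5, 0.9, 0.6, 0.3, 1.6, 0.0, 1.3, 0.3, 0.9, 0.2, 0.0, 0.7, 3.0, 0.9, 3.0, 1.7, 0.1, 0.8, 0.1, 0.2, 0.0, 0.9, 0.4, 0.9, 0.5, 1.4, 0.2, 0.7, 0.3, 1.1, 0.9, 1.0, 0.3, 0.7, 1.1, 0.6, 1.2]
[1 0] 8.452870320386172 [-3.42000e-02 -1.42547e+01  5.93000e-01  5.50000e-02 -5.40000e-03
  4.55700e-01  2.85500e-01 -1.49510e+00  4.63100e-01 -3.02200e-01
 -6.74000e-02]
[0.8, 0.0, 0.9, 0.5, 0.7, 0.3, 1.3, 0.0, 1.9, 0.1, 0.2, 0.3, 0.2, 0.3, 1.2, 1.4, 1.3, 1.6, 1.3, 1.2, 0.3, 1.6, 0.2, 0.1, 0.5, 0.3, 0.2, 0.1, 0.3, 0.1, 0.2, 0.4, 0.0, 0.1, 0.0, 0.1, 0.6, 0.0, 0.5, 0.1]
[0 1] 6.914427817371537 [ 0.      0.0052  0.593   0.0534 -0.0071  0.4558  0.2848 -1.4936  0.4632
 -0.3038 -0.0673]
[0.5, 0.0, 0.7, 0.3, 0.8, 0.0, 0.6, 0.2, 1.2, 0.3, 0.4, 0.2, 0.4, 0.4, 0.7, 1.7, 1.0, 1.9, 1.0, 0.9, 0.9, 1.4, 0.6, 0.2, 0.1, 0.3, 0.5, 0.1, 0.2, 0.3, 0.2, 0.4, 0.2, 0.3, 0.0, 0.2, 0.1, 0.0, 0.1, 0.2]
[1 1] 6.913388555907068 [-1.0000e-03  5.1000e-03  5.9300e-01  5.3500e-02 -7.0000e-03  4.5580e-01
  2.8480e-01 -1.4936e+00  4.6320e-01 -3.0380e-01 -6.7300e-02]
[0.5, 0.0, 0.7, 0.3, 0.8, 0.0, 0.6, 0.2, 1.2, 0.3, 0.4, 0.2, 0.4, 0.4, 0.7, 1.7, 1.0, 1.9, 1.0, 0.9, 0.9, 1.4, 0.6, 0.2, 0.1, 0.3, 0.5, 0.1, 0.2, 0.3, 0.2, 0.4, 0.2, 0.3, 0.0, 0.2, 0.1, 0.0, 0.1, 0.2]
```

```bash
cat >> h.py <<'E'
CAB=[0.593,0.0540,-0.0065]; PAD=[0.4632,-0.3035,-0.0673]
def Tf(p,x,y,z=0):
    ca,sa=np.cos(p[2]),np.sin(p[2]); return np.array([p[0]+ca*x-sa*y,p[1]+sa*x+ca*y,z])
def line(p,q=None,vel=0.2):
    manip.servo_line([float(v) for v in p],None if q is None else [float(v) for v in q],vel)
def goto(p,q): manip.move_pose([float(v) for v in p],[float(v) for v in q])
def st(t=''):
    print(t,'t',round(manip.current_clock(),1),'tcp',np.round(manip.current_tool_pos(),4),'F',np.round(manip.current_force(),1),'gap',round(manip.current_finger_gap(),4))
def pick(xy,yaw,z,grip=15,up=0.2):
    q=down(yaw); goto([*xy,up],q); line([*xy,z],None,0.15); effector.close(grip); st('grip'); line([*xy,up],None,0.25)
def place(xy,yaw,z,up=0.2):
    q=down(yaw); line([*xy,up],q,0.3); line([*xy,z+.02],None,0.2); line([*xy,z],None,0.04); st('down'); effector.open_jaws(); line([*xy,up],None,0.25)
E
python3 - <<'E'
from h import *
pi=np.pi
def ik(p,yaw): 
    s=manip.solve_ik([float(v) for v in p],[float(v) for v in down(yaw)]); return None if s is None else np.round(s,2)
for nm,p in [('teal',(.537,0)),('green',(.538,.132)),('q4',Tf(PAD,.06,-.055)[:2]),('dark',(.416,-.241)),('umb',(.514,-.249)),('small',(.413,-.349))]:
    for y in [0,pi/4,pi/2,-pi/4,3*pi/4,-pi/2,pi]: 
        s=ik([*p,.045],y); print(nm,round(y,2),s)
E
```

```text
teal 0 [ 0.33  0.57 -0.48  1.96  0.4   0.7  -0.39]
teal 0.79 [ 0.41  0.6  -0.57  1.96  0.48  0.72  0.33]
teal 1.57 [ 0.47  0.62 -0.67  1.95  0.56  0.75  1.05]
teal -0.79 [ 0.21  0.55 -0.32  1.96  0.27  0.67 -1.07]
teal 2.36 [ 0.44  0.61 -0.62  1.95  0.52  0.74  1.87]
teal -1.57 [ 0.11  0.53 -0.2   1.97  0.16  0.66 -1.76]
teal 3.14 [ 0.64  0.73 -0.91  1.95  0.77  0.86  2.46]
green 0 [ 0.16  0.62 -0.57  1.91  0.48  0.75 -0.69]
green 0.79 [ 0.25  0.66 -0.7   1.91  0.6   0.79  0.  ]
green 1.57 [ 0.32  0.7  -0.8   1.91  0.68  0.82  0.73]
green -0.79 [ 0.02  0.58 -0.39  1.92  0.33  0.7  -1.35]
green 2.36 [ 0.26  0.66 -0.71  1.91  0.6   0.79  1.57]
green -1.57 [-0.08  0.56 -0.27  1.92  0.22  0.69 -2.05]
green 3.14 [ 0.6   1.06 -1.31  1.9   1.14  1.19  1.99]
q4 0 [ 0.73  0.66 -0.23  1.72  0.2   0.78  0.41]
q4 0.79 [ 0.79  0.67 -0.31  1.72  0.27  0.79  1.14]
q4 1.57 [ 0.89  0.7  -0.45  1.71  0.39  0.82  1.84]
q4 -0.79 [ 0.67  0.66 -0.14  1.72  0.12  0.77 -0.32]
q4 2.36 [ 0.98  0.73 -0.58  1.71  0.51  0.85  2.53]
q4 -1.57 [ 0.59  0.65 -0.03  1.72  0.02  0.77 -1.02]
q4 3.14 [-0.22  1.21  1.35  
[... 454 characters left out ...]
 0.79 [ 0.68  0.6  -0.35  1.88  0.3   0.72  0.94]
umb 1.57 [ 0.77  0.62 -0.47  1.87  0.4   0.74  1.64]
umb -0.79 [ 0.54  0.58 -0.18  1.88  0.15  0.7  -0.51]
umb 2.36 [ 0.86  0.65 -0.59  1.87  0.5   0.77  2.35]
umb -1.57 [ 0.45  0.57 -0.06  1.89  0.05  0.69 -1.21]
umb 3.14 [-0.46  1.15  1.35  1.91 -1.23  1.24 -1.79]
small 0 [ 0.83  0.54 -0.22  1.96  0.18  0.67  0.49]
small 0.79 [ 0.9   0.55 -0.31  1.95  0.25  0.68  1.22]
small 1.57 [ 0.98  0.57 -0.41  1.95  0.34  0.69  1.93]
small -0.79 [ 0.76  0.53 -0.13  1.96  0.11  0.66 -0.23]
small 2.36 [ 1.55  1.04 -1.31  1.93  1.13  1.17  2.14]
small -1.57 [ 0.68  0.53 -0.03  1.96  0.02  0.65 -0.94]
small 3.14 [-0.24  1.12  1.35  1.99 -1.22  1.2  -1.51]
```

```bash
python3 - <<'E'
from h import *
st()
manip.servo_line([0.48,-0.30,0.3]) if False else None
pick((.537,0.0),np.pi/2,.043)
place(Tf(PAD,.06,-.058)[:2],0.0,.0455)
st()
goto((0.48,-0.36,0.36),down(0)); shot('wrist','b_pad')
E
```

```text
t 3.9 tcp [ 0.481  -0.3585  0.3601] F [-0.6 -0.1 -0.7] gap 0.0917
grip t 7.2 tcp [ 5.371e-01 -1.000e-04  4.320e-02] F [ 0.  -0.7  2.3] gap 0.0588
down t 11.2 tcp [ 0.5189 -0.3652  0.0452] F [-0.2  0.2 -1.3] gap 0.0587
 t 12.7 tcp [ 0.5182 -0.365   0.1987] F [-0.4 -0.4 -0. ] gap 0.0921
```

View pics/b_pad.png

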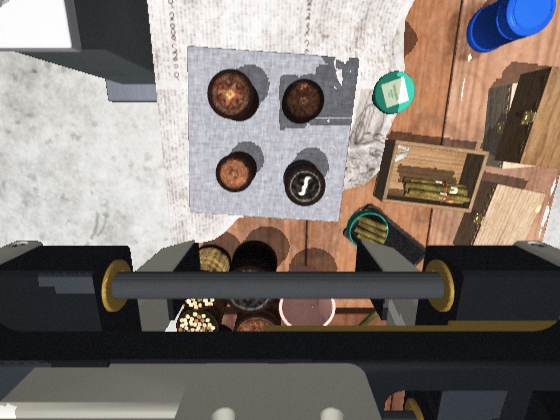

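```bash
cat >> h.py <<'E'
def tilt(t,yaw=np.pi/2): return (R.from_euler('z',CAB[2])*R.from_euler('y',-t)*R.from_quat(down(yaw))).as_quat()
def push(ylane,r,z=.052,t=np.radians(35),x0=-.125,thr=4.0):
    q=tilt(t); effector.close(10)
    goto(Tf(CAB,x0,ylane,.2),q); line(Tf(CAB,x0,ylane,z),None,.2)
    F0=np.array(manip.current_force()); xe=.042-2*r-.012
    x=x0
    while x<xe+.03:
        if x<xe-.012: x=xe-.012; line(Tf(CAB,x,ylane,z),None,.06)
        else: x+=.002; line(Tf(CAB,x,ylane,z),None,.02)
        F=np.array(manip.current_force())-F0
        if F[0]<-thr: break
    st(f'push end x={x:.3f} xe={xe:.3f} F={np.round(F,1)}')
    line(Tf(CAB,x-.04,ylane,z),None,.15); line(Tf(CAB,x-.06,ylane,.2),None,.25); effector.open_jaws()
E
python3 - <<'E'
from h import *
P=load('b_pad')
xy=onz(P,(230,95),.1)[:2]; print(xy)
pick(xy,np.pi/4,.0455)
line([*Tf(CAB,-.15,-.1)[:2],.2],down(np.pi/2),.3)
place(Tf(CAB,-.062,-.078)[:2],np.pi/2+CAB[2],.0437)
goto(Tf(CAB,-.14,-.02,.36),down(0)); shot('wrist','b_cab')
E
```

```text
[ 0.41494364 -0.24225033]
grip t 16.0 tcp [ 0.4152 -0.2423  0.0458] F [0.1 1.  4.1] gap 0.0617
down t 19.7 tcp [ 0.5302 -0.0238  0.0436] F [-1.8 -0.6  3.8] gap 0.0618
```

View pics/b_cab.png

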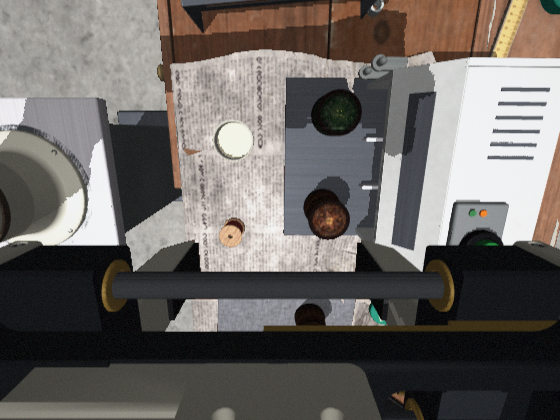

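```bash
cat > ov.py <<'E'
from h import *
import sys
def overlay(name,out,items,crop,s):
    c=load(name); im=cv2.imread(f'pics/{name}.png'); x0,y0,x1,y1=crop
    im=cv2.resize(im[y0:y1,x0:x1],None,fx=s,fy=s,interpolation=cv2.INTER_CUBIC)
    for pts,col in items:
        uv=((proj(c,np.array(pts))-[x0,y0]+.5)*s).astype(np.int32); cv2.polylines(im,[uv.reshape(-1,1,2)],False,col,1)
    cv2.imwrite(f'pics/{out}.png',im)
def circ(x,y,z,r): a=np.linspace(0,2*np.pi,40); return np.c_[x+r*np.cos(a),y+r*np.sin(a),0*a+z]
E
python3 - <<'E'
from ov import *
C=lambda x,y,z: Tf(CAB,x/1000,y/1000,z/1000)
it=[]
for y in (36,42,-36,-42): it.append(([C(0,y,12),C(0,y,34)],(0,0,255)))
for y in (39,-39): it.append(([C(0,y-3,34),C(0,y+3,34),C(42,y+3,34)],(0,0,255)))
it.append(([C(-130,134,12),C(-130,-134,12)],(0,255,0)))
it.append(([C(0,125,110),C(0,-125,110)],(0,255,0))); it.append(([C(0,125,128),C(0,-125,128)],(255,255,0)))
c=C(-62,-78,0); it+= [(circ(c[0],c[1],.098,.0325),(255,0,255)),(circ(c[0],c[1],.012,.0325),(255,0,255))]
it.append(([C(-10,138,36),C(-10,138,52)],(0,0,255)));it.append(([C(-10,138,100),C(-10,138,116)],(0,0,255)))
overlay('b_cab','o1',it,(270,40,420,250),3.4)
overlay('w_cab','o2',it[:-4]+it[-2:],(230,10,430,250),3)
E
```

```text
(no output)
```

View pics/o1.png

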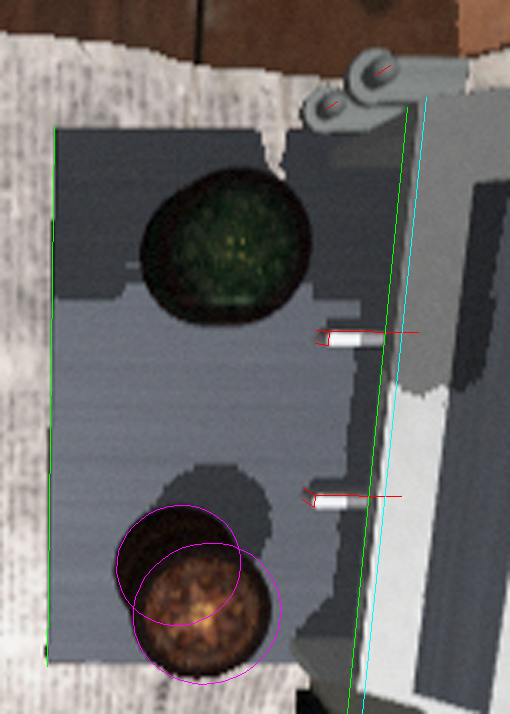

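View pics/o2.png

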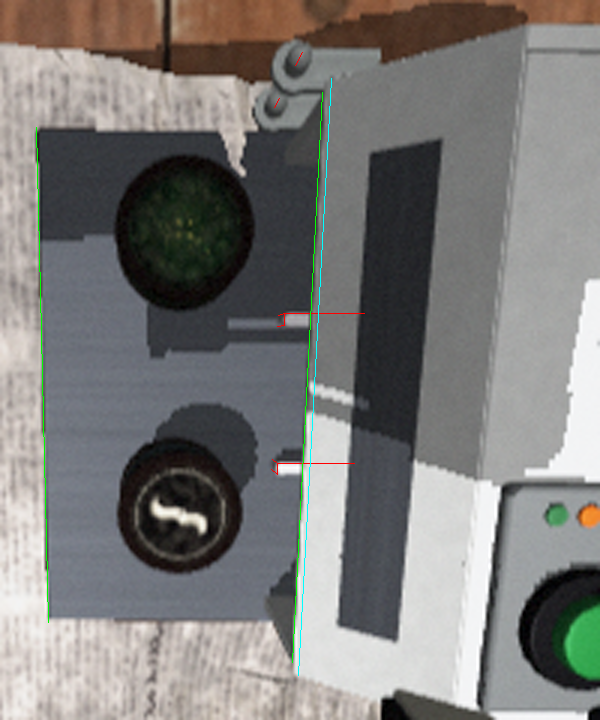

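```bash
sed -i 's/CAB=\[0.593,0.0540/CAB=[0.593,0.0532/' h.py; python3 - <<'E'
from h import *
push(-.078,.0325)
goto(Tf(CAB,-.14,-.02,.36),down(0)); shot('wrist','c_cab')
goto((0.48,-0.36,0.36),down(0)); shot('wrist','c_pad'); st()
E
python3 - <<'E'
import cv2,numpy as np
a=cv2.imread('pics/c_cab.png')[40:250,200:480];b=cv2.imread('pics/c_pad.png')[30:230,170:370]
b=cv2.copyMakeBorder(b,0,10,0,0,cv2.BORDER_CONSTANT)
cv2.imwrite('pics/c.png',cv2.resize(np.hstack([a,b]),None,fx=1.66,fy=1.66,interpolation=cv2.INTER_CUBIC))
E
```

```text
Traceback (most recent call last):
  File "h.py", line 36, in push
    goto(Tf(CAB,x0,ylane,.2),q); line(Tf(CAB,x0,ylane,z),None,.2)
    ~~~~^^^^^^^^^^^^^^^^^^^^^^^
  File "h.py", line 26, in goto
    def goto(p,q): manip.move_pose([float(v) for v in p],[float(v) for v in q])
                   ~~~~~~~~~~~~~~~^^^^^^^^^^^^^^^^^^^^^^^^^^^^^^^^^^^^^^^^^^^^^
bench.PlanningError: the arm cannot take that pose within its joint ranges
[ WARN:0@0.025] global loadsave.cpp:275 findDecoder imread_('pics/c_cab.png'): can't open/read file: check file path/integrity
Traceback (most recent call last):
TypeError: 'NoneType' object is not subscriptable
```

```bash
python3 - <<'E'
from h import *
for yaw in (np.pi/2,-np.pi/2,0,np.pi):
  for d in (0,10,15,20,25,30,35):
    r=[]
    for y in (-.078,0,.078):
      for x,z in ((-.125,.2),(-.125,.052),(-.125,.075),(-.03,.052),(-.03,.075)):
        s=manip.solve_ik([float(v) for v in Tf(CAB,x,y,z)],[float(v) for v in tilt(np.radians(d),yaw)]); r.append(int(s is not None))
    print(round(yaw,2),d,r)
E
```

```text
1.57 0 [1, 1, 1, 1, 1, 1, 1, 1, 1, 1, 1, 1, 1, 1, 1]
1.57 10 [1, 1, 1, 1, 1, 1, 1, 1, 1, 1, 1, 1, 1, 1, 1]
1.57 15 [1, 1, 1, 1, 1, 1, 1, 1, 1, 1, 1, 1, 1, 1, 1]
1.57 20 [1, 1, 1, 1, 1, 1, 1, 1, 1, 1, 1, 1, 1, 1, 1]
1.57 25 [1, 0, 0, 1, 1, 1, 0, 0, 1, 1, 1, 1, 1, 1, 1]
1.57 30 [0, 0, 0, 1, 1, 0, 0, 0, 1, 1, 1, 0, 0, 1, 1]
1.57 35 [0, 0, 0, 1, 1, 0, 0, 0, 1, 1, 0, 0, 0, 1, 1]
-1.57 0 [1, 1, 1, 1, 1, 1, 1, 1, 1, 1, 1, 1, 1, 1, 1]
-1.57 10 [1, 1, 1, 1, 1, 1, 1, 1, 1, 1, 1, 1, 1, 1, 1]
-1.57 15 [1, 1, 1, 1, 1, 1, 1, 1, 1, 1, 1, 1, 1, 1, 1]
-1.57 20 [1, 0, 1, 1, 1, 1, 0, 1, 1, 1, 1, 1, 1, 1, 1]
-1.57 25 [1, 0, 0, 1, 1, 1, 0, 0, 1, 1, 1, 0, 0, 1, 1]
-1.57 30 [0, 0, 0, 1, 1, 1, 0, 0, 1, 1, 0, 0, 0, 1, 1]
-1.57 35 [0, 0, 0, 1, 1, 0, 0, 0, 1, 1, 0, 0, 0, 1, 1]
0 0 [1, 1, 1, 1, 1, 1, 1, 1, 1, 1, 1, 1, 1, 1, 1]
0 10 [1, 1, 1, 1, 1, 1, 1, 1, 1, 1, 1, 1, 1, 1, 1]
0 15 [1, 1, 1, 1, 1, 1, 1, 1, 1, 1, 1, 1, 1, 1, 1]
0 20 [1, 1, 1, 1, 1, 1, 1, 1, 1, 1, 1, 1, 1, 1, 1]
0 25 [1, 0, 0, 1, 1, 1, 0, 0, 1, 1, 1, 0, 1, 1, 1]
0 30 [0, 0, 0, 1, 1, 1, 0, 0, 1, 1, 1, 0, 0, 1, 1]
0 35 [0, 0, 0, 1, 1, 0, 0, 0, 1, 1, 0, 0, 0, 1, 1]
3.14 0 [1, 1, 1, 1, 1, 1, 1, 1, 1, 1, 1, 1, 1, 1, 1]
3.14 10 [0, 1, 1, 1, 1, 1, 1, 1, 1, 1, 1, 1, 1, 1, 1]
3.14 15 [0, 1, 1, 1, 1, 0, 1, 1, 1, 1, 1, 1, 1, 1, 1]
3.14 20 [0, 1, 1, 1, 1, 1, 1, 1, 1, 1, 1, 1, 1, 1, 1]
3.14 25 [1, 0, 0, 1, 1, 1, 0, 0, 1, 1, 1, 1, 1, 1, 1]
3.14 30 [0, 0, 0, 1, 1, 0, 0, 0, 1, 1, 1, 0, 0, 1, 1]
3.14 35 [0, 0, 0, 1, 1, 0, 0, 0, 1, 1, 0, 0, 0, 1, 1]
```

```bash
sed -i 's/np.radians(35)/np.radians(20)/; s/z=.052,t/z=.056,t/' h.py; cat > both.py <<'E'
import sys,cv2,numpy as np
n=sys.argv[1]
a=cv2.imread(f'pics/{n}_cab.png')[40:250,200:480];b=cv2.imread(f'pics/{n}_pad.png')[30:230,170:370]
b=cv2.copyMakeBorder(b,0,10,0,0,cv2.BORDER_CONSTANT)
cv2.imwrite(f'pics/{n}.png',cv2.resize(np.hstack([a,b]),None,fx=1.66,fy=1.66,interpolation=cv2.INTER_CUBIC))
E
python3 - <<'E'
from h import *
push(-.078,.0325)
goto(Tf(CAB,-.14,-.02,.36),down(0)); shot('wrist','c_cab')
goto((0.48,-0.36,0.36),down(0)); shot('wrist','c_pad'); st()
E
python3 both.py c
```

```text
Traceback (most recent call last):
  File "h.py", line 36, in push
    goto(Tf(CAB,x0,ylane,.2),q); line(Tf(CAB,x0,ylane,z),None,.2)
                                 ~~~~^^^^^^^^^^^^^^^^^^^^^^^^^^^^
  File "h.py", line 25, in line
    manip.servo_line([float(v) for v in p],None if q is None else [float(v) for v in q],vel)
    ~~~~~~~~~~~~~~~~^^^^^^^^^^^^^^^^^^^^^^^^^^^^^^^^^^^^^^^^^^^^^^^^^^^^^^^^^^^^^^^^^^^^^^^^
bench.PlanningError: the arm cannot follow that straight line within its joint ranges
[ WARN:0@0.020] global loadsave.cpp:275 findDecoder imread_('pics/c_cab.png'): can't open/read file: check file path/integrity
Traceback (most recent call last):
  File "both.py", line 3, in <module>
    a=cv2.imread(f'pics/{n}_cab.png')[40:250,200:480];b=cv2.imread(f'pics/{n}_pad.png')[30:230,170:370]
      ~~~~~~~~~~~~~~~~~~~~~~~~~~~~~~~~~~~~~~~~^^^^^^^^^^^^^^^^
TypeError: 'NoneType' object is not subscriptable
```

```bash
sed -i 's/np.radians(20)/np.radians(15)/; s/z=.056,t/z=.058,t/' h.py; 
python3 - <<'E'
from h import *
push(-.078,.0325)
goto(Tf(CAB,-.14,-.02,.36),down(0)); shot('wrist','c_cab')
goto((0.48,-0.36,0.36),down(0)); shot('wrist','c_pad'); st()
E
python3 both.py c
```

```text
push end x=-0.029 xe=-0.035 F=[-4.4 -0.8  3.3] t 30.7 tcp [ 0.5629 -0.0247  0.0578] F [-4.2 -0.2  3.7] gap 0.0004
 t 36.3 tcp [ 0.4811 -0.358   0.3602] F [-0.1 -0.   0.2] gap 0.0915
```

View pics/c.png

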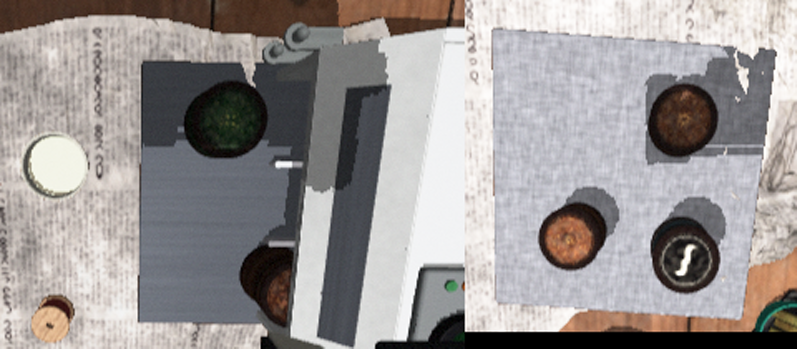

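```bash
python3 - <<'E'
from h import *
P=load('c_pad')
# umber pixel in crop: (683,120)/1.66 -> 
um=onz(P,(170+(683/1.66-280),30+120/1.66),.086)[:2]; print(um)
line([*Tf(CAB,-.15,-.05)[:2],.3],down(np.pi/2),.3)
pick((.5386,.132),np.pi/2,.040)
line([*Tf(CAB,-.15,-.05)[:2],.2],None,.3)
place(Tf(PAD,-.055,.058)[:2],np.pi/4,.0425)
pick(um,np.pi/4,.0455)
line([*Tf(CAB,-.15,-.1)[:2],.2],down(np.pi/2),.3)
place(Tf(CAB,-.062,0)[:2],np.pi/2+CAB[2],.0437)
push(0,.0295)
goto(Tf(CAB,-.14,-.02,.36),down(0)); shot('wrist','d_cab')
goto((0.48,-0.36,0.36),down(0)); shot('wrist','d_pad'); st()
E
python3 both.py d
```

```text
[ 0.51347773 -0.24853404]
grip t 40.6 tcp [0.5387 0.1318 0.0402] F [-1.1 -0.3  2.8] gap 0.0623
down t 44.5 tcp [ 0.4119 -0.2418  0.0422] F [-1.2  0.8 -1.4] gap 0.0626
grip t 48.3 tcp [ 0.5138 -0.2485  0.0456] F [0.8 1.  0.9] gap 0.0555
down t 52.1 tcp [0.5308 0.0536 0.0434] F [-0.6 -0.9 -1.3] gap 0.0558
push end x=-0.023 xe=-0.029 F=[-5.4 -0.1  3.7] t 60.2 tcp [0.5689 0.0533 0.0576] F [-5.1 -0.8  4.2] gap 0.0004
 t 65.5 tcp [ 0.4811 -0.358   0.3603] F [ 0.1  0.2 -0.3] gap 0.092
```

View pics/d.png

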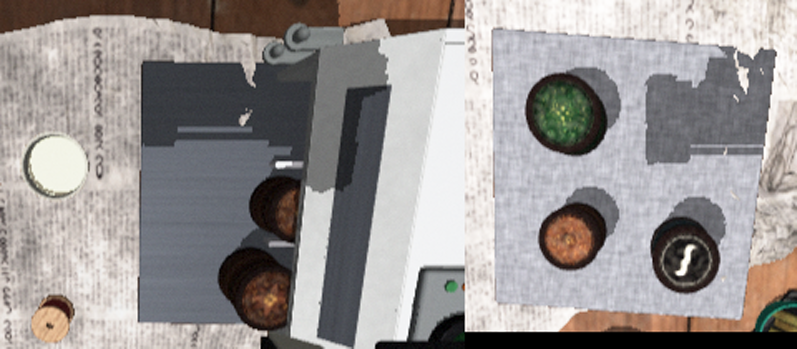

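```bash
python3 - <<'E'
from h import *
A=load('d_cab'); d=onz(A,(200+265/1.66,40+295/1.66),.098); print('dark cab', d[0]-CAB[0],d[1]-CAB[1])
P=load('d_pad')
sm=onz(P,(170+(571/1.66-280),30+236/1.66),.078)[:2]; print(sm)
pick(sm,0,.0440)
line([*Tf(CAB,-.15,-.1)[:2],.2],down(np.pi/2),.3)
place(Tf(CAB,-.062,.078)[:2],np.pi/2+CAB[2],.0422)
push(.078,.0295)
goto(Tf(CAB,-.14,-.02,.36),down(0)); shot('wrist','e_cab'); st()
E
cp pics/d_pad.png pics/e_pad.png; python3 both.py e
```

```text
dark cab -0.01832191561227625 -0.07342824314481959
[ 0.41487569 -0.34697149]
grip t 68.1 tcp [ 0.4146 -0.347   0.0441] F [-1.2 -0.3  2.6] gap 0.0558
down t 72.9 tcp [0.5312 0.1314 0.0421] F [-2.3 -2.   2.1] gap 0.0555
push end x=-0.019 xe=-0.029 F=[-7.8  1.9  5.5] t 81.5 tcp [0.5727 0.132  0.0575] F [-7.9  1.7  5.4] gap 0.0005
 t 85.1 tcp [0.4524 0.0345 0.3589] F [-0.7  0.   0.5] gap 0.0916
```

View pics/e.png

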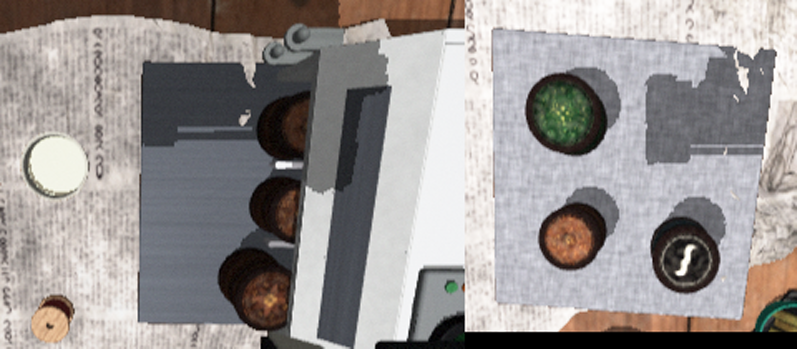

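Small and umber are in; dark (crop 262,293) was knocked out about 25 mm. I'll push it back.

```bash
python3 - <<'E'
from h import *
push(-.078,.0325)
goto(Tf(CAB,-.14,-.02,.36),down(0)); shot('wrist','f_cab'); 
goto((.42,.27,.34),down(0)); shot('wrist','f_door');st()
E
cp pics/d_pad.png pics/f_pad.png; python3 both.py f
```

```text
push end x=-0.029 xe=-0.035 F=[-5.9  0.1  4.4] t 92.6 tcp [ 0.562  -0.0247  0.0575] F [-5.8  0.2  4.4] gap 0.0005
 t 97.6 tcp [0.4211 0.2679 0.3398] F [ 0.  -0.6 -0.2] gap 0.0922
```

View pics/f.png

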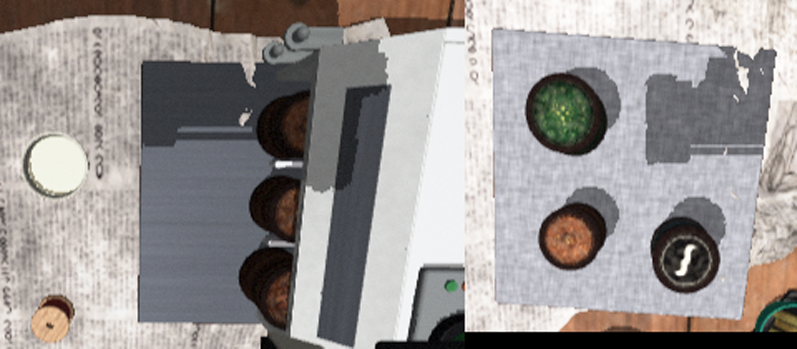

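View pics/f_door.png

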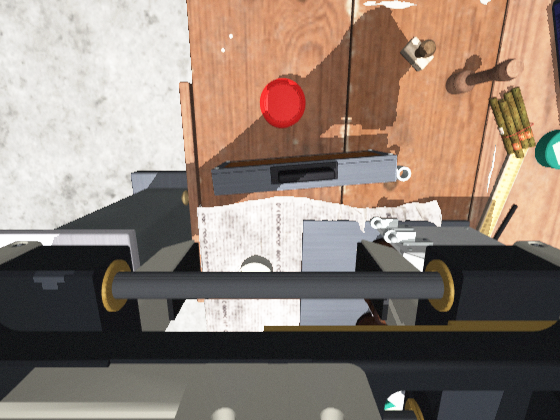

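```bash
python3 - <<'E'
from ov import *
Dp=[0.4558,0.2848,-1.4936]
g=lambda x,y,z: Tf(Dp,x/1000,y/1000,z/1000)
C=lambda x,y,z: Tf(CAB,x/1000,y/1000,z/1000)
def items():
    it=[([g(-14,125,104),g(22,125,104),g(22,-125,104),g(-14,-125,104),g(-14,125,104)],(0,255,0))]
    it.append(([g(-6,35,144),g(6,35,144),g(6,-35,144),g(-6,-35,144),g(-6,35,144)],(0,255,255)))
    k=g(14,138,96); it.append((circ(k[0],k[1],.096,.0062),(0,0,255))); it.append((circ(k[0],k[1],.096,.0102),(0,0,255)))
    for z in (52,116):
        p=C(-10,138,z); it.append((circ(p[0],p[1],z/1000-.005,.005),(255,0,255))); it.append(([C(-10,138,z-16),C(-10,138,z)],(255,0,255)))
    return it
overlay('f_door','o3',items(),(200,140,450,260),3.2)
overlay('w_door','o4',items(),(140,85,380,210),3.3)
E
```

```text
(no output)
```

View pics/o3.png

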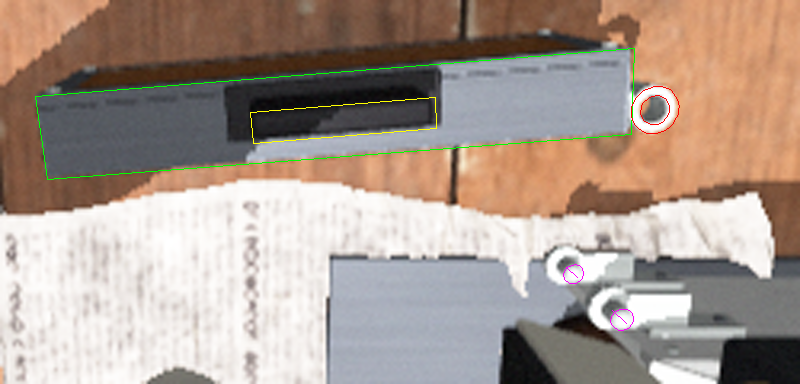

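View pics/o4.png

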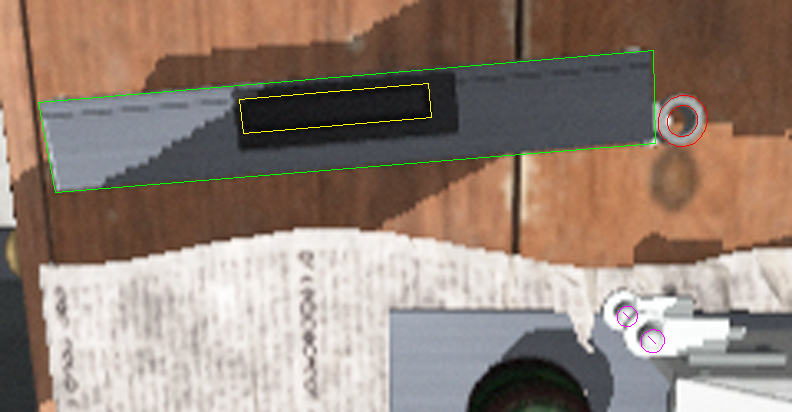

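```bash
python3 - <<'E'
from h import *
goto((.584,.235,.32),down(0)); shot('wrist','g_pin')
goto((.594,.325,.32),down(0)); shot('wrist','g_kn')
goto((.465,.325,.32),down(0)); shot('wrist','g_grip')
st()
for n in ('g_pin','g_kn','g_grip'):
    im=cv2.imread(f'pics/{n}.png')[110:250,180:400]; im=cv2.resize(im,None,fx=3.6,fy=3.6,interpolation=cv2.INTER_CUBIC)
    for x in range(180,400,10): cv2.line(im,(int((x-180+.5)*3.6),0),(int((x-180+.5)*3.6),4 if x%50 else 14),(0,0,255),1)
    for y in range(110,250,10): cv2.line(im,(0,int((y-110+.5)*3.6)),(4 if y%50 else 14,int((y-110+.5)*3.6)),(0,0,255),1)
    cv2.imwrite(f'pics/{n}_c.png',im)
E
```

```text
t 99.5 tcp [0.4664 0.3235 0.3207] F [ 0.6 -1.4 -0.7] gap 0.0921
```

View pics/g_pin_c.png

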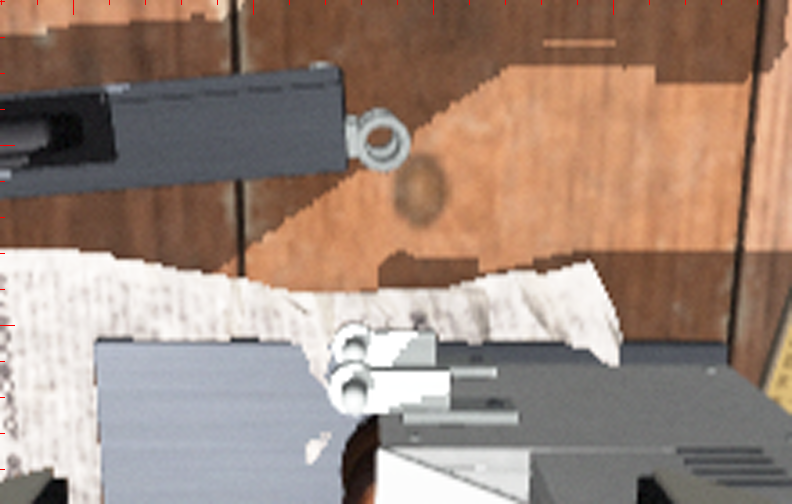

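View pics/g_kn_c.png

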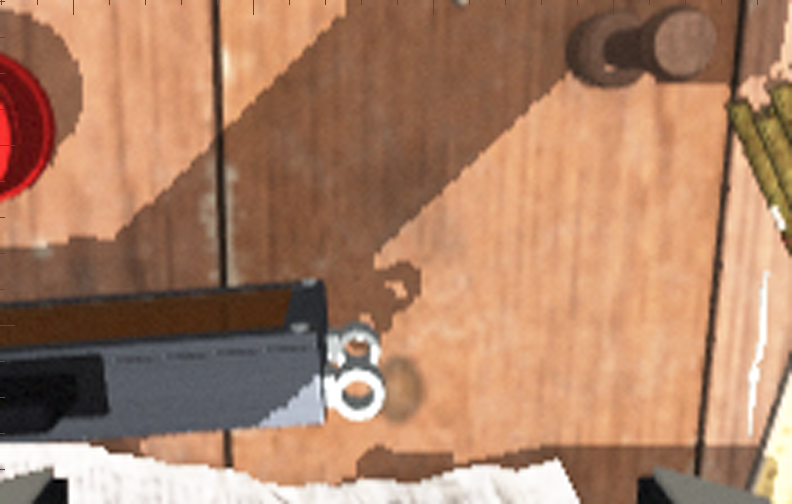

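View pics/g_grip_c.png

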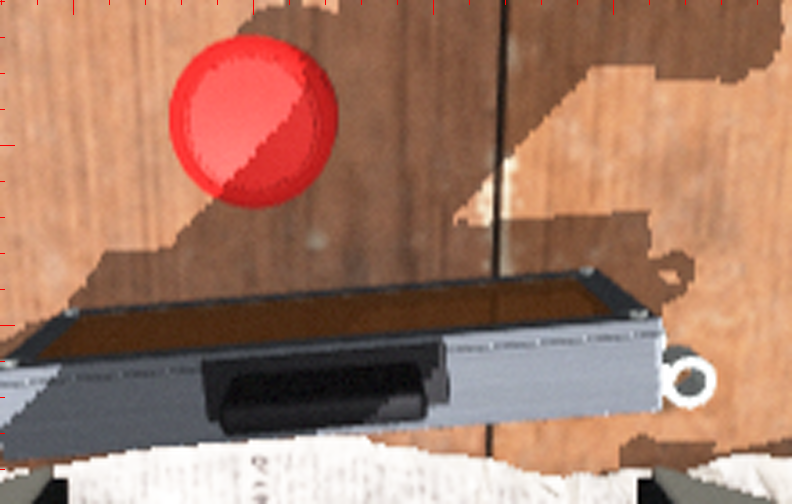

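```bash
python3 - <<'E'
from h import *
def px(c,o=(180,110),s=3.6): return (c[0]/s-.5+o[0],c[1]/s-.5+o[1])
G=load('g_pin');K=load('g_kn');Q=load('g_grip')
print('disc up',onz(G,px((354,388)),.100),'low',onz(G,px((351,346)),.036))
print('tip up',onz(G,px((356,398)),.114),'low',onz(G,px((353,352)),.050))
for c,uv in ((G,(383,140)),(K,(356,393)),(Q,(689,381))): print('kn',onz(c,px(uv),.096))
print('kn w_door',onz(load('w_door'),(345.7,121.7),.096))
print('kn low (K)',onz(K,px((358,347)),.032))
Dp=[0.4558,0.2848,-1.4936]; print('model kn',Tf(Dp,.014,.138),'pin',Tf(CAB,-.01,.138))
for n in ['g_pin','g_kn']:
    im=cv2.imread(f'pics/{n}.png')[195:232,262:312]; cv2.imwrite(f'pics/{n}_z.png',cv2.resize(im,None,fx=12,fy=12,interpolation=cv2.INTER_CUBIC))
E
```

```text
disc up [0.58348035 0.19286186 0.1       ] low [0.58212502 0.19275927 0.036     ]
tip up [0.58421573 0.19326443 0.114     ] low [0.58301805 0.19372788 0.05      ]
kn [0.5939606  0.28343893 0.096     ]
kn [0.59300598 0.28322858 0.096     ]
kn [0.59284741 0.28280483 0.096     ]
kn w_door [0.59362008 0.28083226 0.096     ]
kn low (K) [0.5940657  0.28493728 0.032     ]
model kn [0.59446869 0.28148421 0.        ] pin [0.5838972  0.19126208 0.        ]
```

View pics/g_pin_z.png

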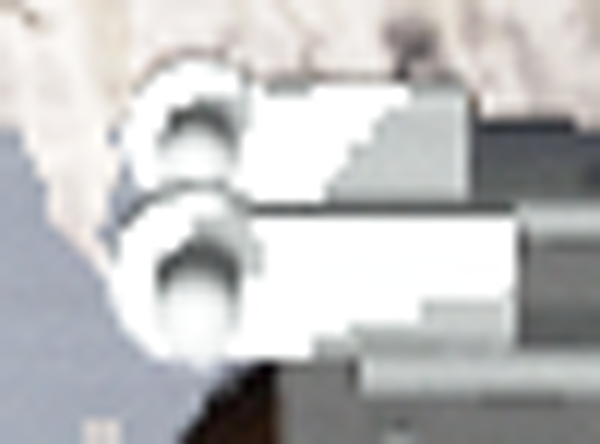

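View pics/g_kn_z.png

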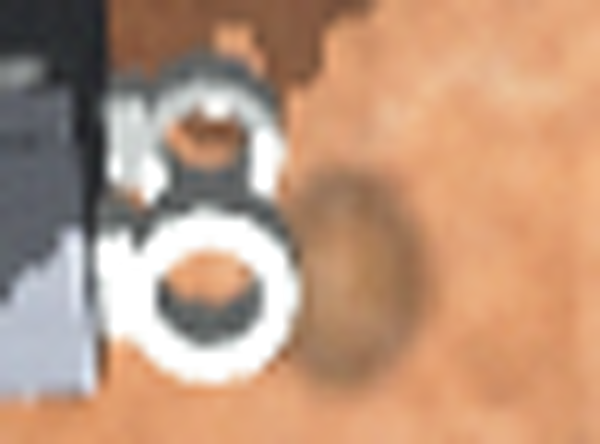

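```bash
sed -i 's/^CAB=.*; PAD/CAB=[0.5926,0.0551,-0.0065]; PAD/' h.py; cat >> h.py <<'E'
PIN=np.array([.5835,.1930]); GR=np.array([.4548,.2865]); DY0=-1.4936
def grip_for(pin,yaw):  # TCP xy so that knuckle axis is at pin
    ca,sa=np.cos(yaw),np.sin(yaw); return np.array([pin[0]-(ca*.014-sa*.138),pin[1]-(sa*.014+ca*.138)])
E
python3 - <<'E'
from h import *
print('glue',onz(load('w_cab'),(190,118),.044),onz(load('w_door'),(212,234),.044))
th=np.radians(33); y1=CAB[2]-th
print(grip_for(np.array([.5935,.2832]),DY0))
for off in (0,np.pi):
    for p,y,z in ((GR,DY0,.1125),(GR,DY0,.25),(grip_for(PIN+.035*np.array([-.9,.44]),y1),y1,.25),(grip_for(PIN,y1),y1,.16),(grip_for(PIN,y1),y1,.1365)):
        s=manip.solve_ik([*map(float,p),z],[float(v) for v in down(y+off)]); print(np.round(p,3),None if s is None else s.round(2))
E
```

```text
glue [0.38450237 0.08973065 0.044     ] [0.38687514 0.09838455 0.044     ]
[0.45483131 0.28651579]
[0.455 0.286] [-0.3   0.44 -0.39  1.93  0.23  0.81 -2.3 ]
[0.455 0.286] [-0.23  0.27 -0.45  1.81  0.13  1.09 -2.22]
[0.464 0.101] [ 0.24  0.17 -0.56  1.94  0.1   1.06 -0.95]
[0.496 0.085] [ 0.21  0.34 -0.52  1.97  0.21  0.88 -1.  ]
[0.496 0.085] [ 0.2   0.37 -0.51  1.99  0.24  0.84 -1.02]
[0.455 0.286] [ 0.08  0.58 -0.89  1.92  0.57  0.91  0.56]
[0.455 0.286] [ 0.18  0.4  -0.99  1.8   0.36  1.14  0.72]
[0.464 0.101] [ 0.68  0.28 -1.1   1.93  0.28  1.09  2.03]
[0.496 0.085] [ 0.62  0.5  -1.06  1.96  0.53  0.98  1.87]
[0.496 0.085] [ 0.6   0.54 -1.04  1.98  0.58  0.95  1.83]
```

```bash
python3 - <<'E'
from h import *
q=down(DY0)
goto([*GR,.22],q); line([*GR,.1125],None,.12); st('at'); 
effector.close(50); st('closed')
line([*GR,.1325],None,.08); st('lift'); line([*GR,.24],None,.15); st('up')
shot('scene','h_scene'); shot('side','h_side')
cv2.imwrite('pics/h.png',cv2.resize(cv2.imread('pics/h_scene.png')[200:370,150:400],None,fx=3,fy=3,interpolation=cv2.INTER_CUBIC))
E
```

```text
at t 101.9 tcp [0.4553 0.287  0.1132] F [-0.1 -0.1  0.8] gap 0.0917
closed t 103.1 tcp [0.4548 0.2863 0.1124] F [-0.1 -0.1 -0.6] gap 0.012
lift t 103.5 tcp [0.4552 0.2868 0.1333] F [-1.2 -0.6 -4.3] gap 0.0117
up t 104.3 tcp [0.4541 0.2859 0.2389] F [-0.2 -0.8 -4.1] gap 0.0119
```

View pics/h.png

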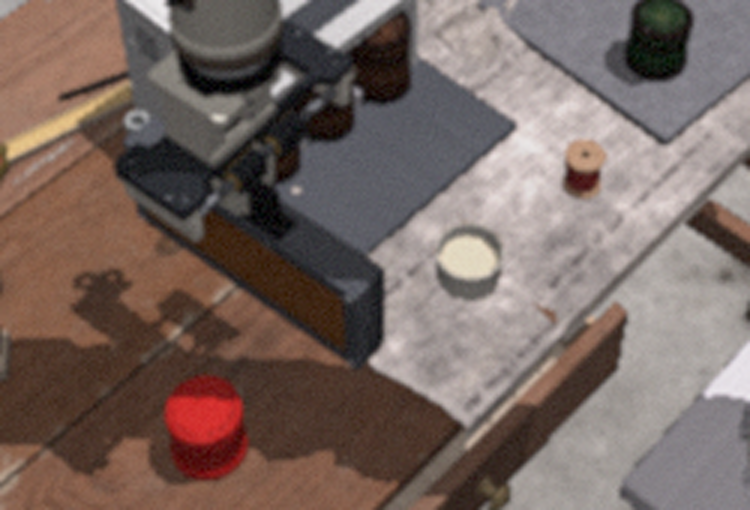

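```bash
python3 - <<'E'
from h import *
th=np.radians(33); y1=CAB[2]-th; q=down(y1)
pre=grip_for(PIN+.035*np.array([-.9,.44]),y1); tgt=grip_for(PIN,y1)
line([*pre,.24],q,.15); line([*pre,.160],None,.12); st('pre')
line([*tgt,.160],None,.05); manip.sleep(.3); st('hover')
shot('scene','i_scene'); shot('side','i_side'); shot('wrist','i_wrist')
cv2.imwrite('pics/i1.png',cv2.resize(cv2.imread('pics/i_scene.png')[180:310,180:350],None,fx=4.5,fy=4.5,interpolation=cv2.INTER_CUBIC))
E
```

```text
pre t 106.7 tcp [0.465  0.1013 0.1605] F [-0.3  0.7 -3.9] gap 0.0116
hover t 107.8 tcp [0.4957 0.0856 0.16  ] F [-0.4  0.5 -4.7] gap 0.0116
```

View pics/i1.png

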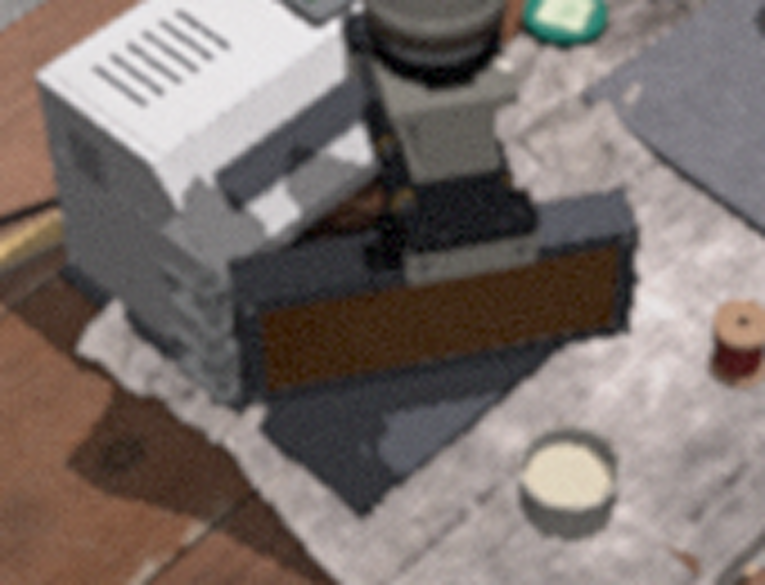

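View pics/i_wrist.png

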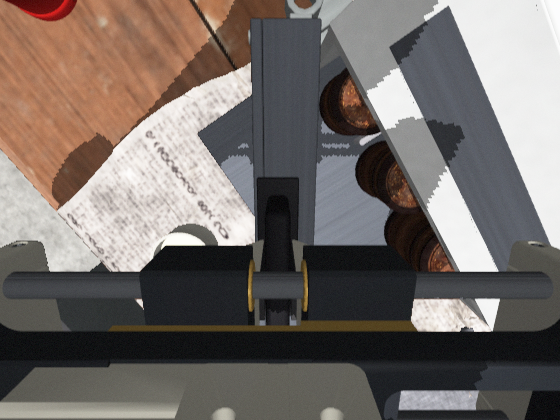

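```bash
python3 - <<'E'
import cv2
cv2.imwrite('pics/i2.png',cv2.resize(cv2.imread('pics/i_wrist.png')[0:50,260:350],None,fx=8,fy=8,interpolation=cv2.INTER_CUBIC))
from h import *
c=load('i_wrist'); p=np.array(manip.current_tool_pos()); print(proj(c,[[*PIN,.116],[*PIN,.1],[*PIN,.142]]))
E
```

```text
[[301.43010556  15.46279375]
 [299.53331647  24.71684198]
 [305.33678661  -3.59710865]]
```

View pics/i2.png

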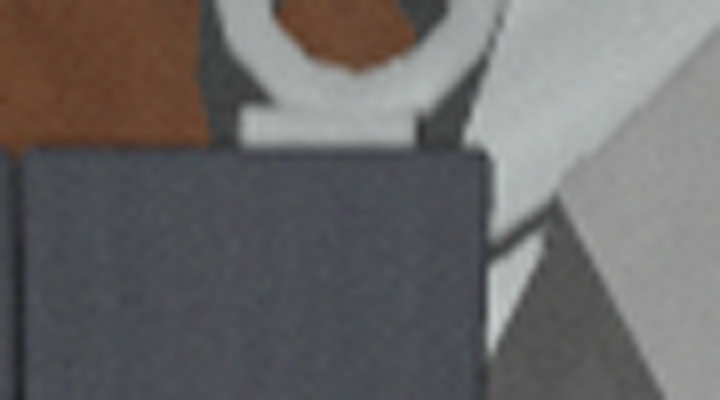

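```bash
python3 - <<'E'
from h import *
th=np.radians(33); y1=CAB[2]-th
tgt=grip_for(PIN,y1); F0=np.array(manip.current_force())
z=.160
while z>.1362:
    z-=.002; line([*tgt,z],None,.03); F=np.array(manip.current_force())-F0
    print(round(z,4),np.round(F,1),np.round(manip.current_wrist_torque(),2))
    if F[2]>7: break
st()
E
```

```text
0.158 [-1.1  0.4  0.3] [-0.04  0.1  -0.01]
0.156 [-0.8 -0.6  0.6] [-0.03  0.04 -0.01]
0.154 [-1.1 -0.5 -0.6] [-0.03  0.1   0.  ]
0.152 [-1.1  0.5 -0.7] [-0.03  0.08 -0.02]
0.15 [-1.3  0.3  0.6] [-0.05  0.05 -0.01]
0.148 [-1.3 -0.3 -0.2] [-0.28  0.03 -0.03]
0.146 [-1.3 -2.1 -0.6] [-0.47  0.01 -0.19]
0.144 [-0.6 -1.8 -1.1] [-0.56 -0.02 -0.21]
0.142 [-0.4 -3.8  0.5] [-0.67  0.04 -0.21]
0.14 [-0.8 -2.7  0.5] [-0.84  0.07 -0.25]
0.138 [-2.3 -3.2  1.2] [-0.88  0.08 -0.29]
0.136 [-3.2 -6.6  4.4] [-0.97  0.2  -0.23]
 t 111.0 tcp [0.4959 0.0851 0.1361] F [-2.3 -6.7  0.5] gap 0.0119
```

```bash
python3 - <<'E'
from h import *
shot('scene','j_scene'); shot('wrist','j_wrist')
a=cv2.resize(cv2.imread('pics/j_scene.png')[210:290,200:290],(540,480),interpolation=cv2.INTER_CUBIC)
b=cv2.imread('pics/j_wrist.png')[0:40,270:320]; b=cv2.resize(b,(250,480*250//250),interpolation=cv2.INTER_CUBIC) if False else cv2.resize(b,(250,200),interpolation=cv2.INTER_CUBIC)
b=cv2.copyMakeBorder(b,0,280,0,0,cv2.BORDER_CONSTANT); cv2.imwrite('pics/j.png',np.hstack([a,b]))
E
```

```text
(no output)
```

View pics/j.png

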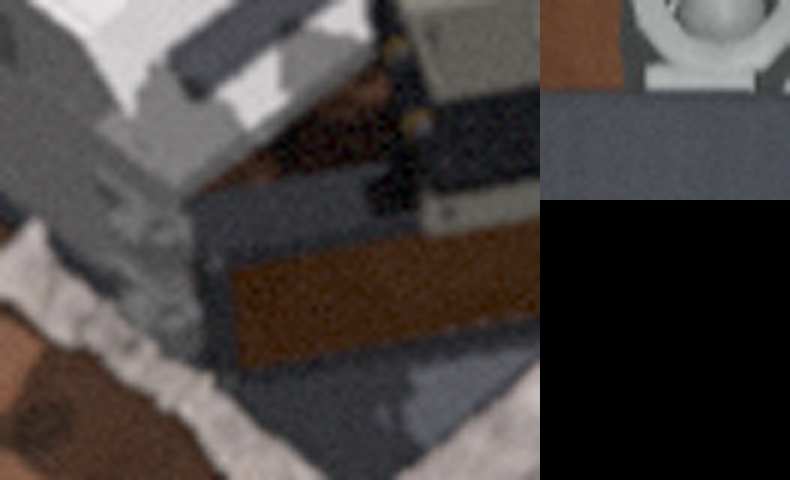

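```bash
python3 - <<'E'
from h import *
effector.open_jaws(); st('open'); p=np.array(manip.current_tool_pos())
line([p[0],p[1],.20],None,.1); line([p[0],p[1],.30],None,.25)
c,im=shot('wrist','k_wrist'); shot('scene','k_scene'); st()
cv2.imwrite('pics/k.png',cv2.resize(cv2.imread('pics/k_scene.png')[180:310,180:350],None,fx=4.5,fy=4.5,interpolation=cv2.INTER_CUBIC))
E
```

```text
open t 112.4 tcp [0.4959 0.0854 0.136 ] F [0.8 0.3 0.1] gap 0.0917
 t 113.8 tcp [0.4948 0.0852 0.2984] F [ 0.1  0.5 -0.3] gap 0.0915
```

View pics/k.png

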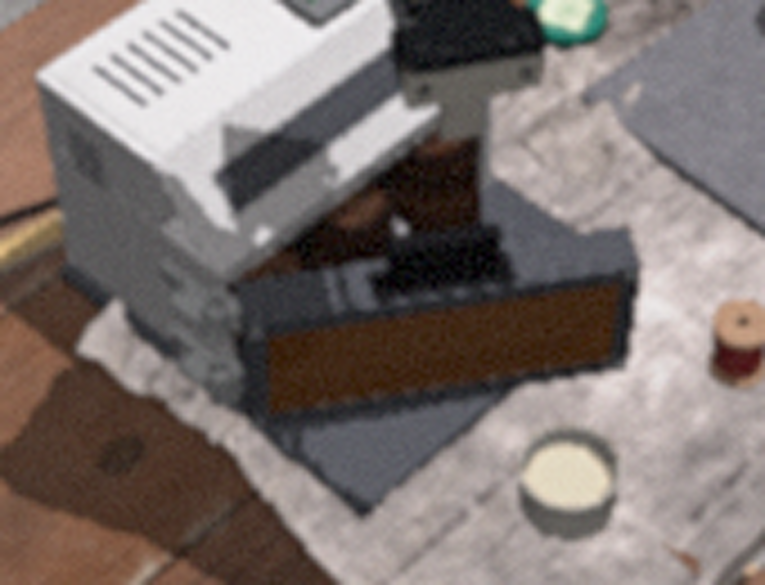

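View pics/k_wrist.png

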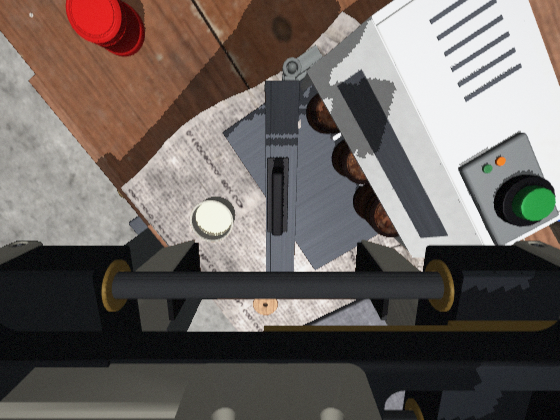

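```bash
python3 - <<'E'
from h import *
line(Tf(CAB,-.14,-.02,.36),down(0),.25); shot('wrist','l_cab'); st()
a=cv2.imread('pics/f_cab.png')[40:250,220:420];b=cv2.imread('pics/l_cab.png')[40:250,220:420]
cv2.imwrite('pics/l.png',cv2.resize(np.hstack([a,b]),None,fx=2,fy=2,interpolation=cv2.INTER_CUBIC))
E
```

```text
t 114.6 tcp [0.4521 0.0364 0.3589] F [ 0.4 -0.2 -1.5] gap 0.0919
```

View pics/l.png

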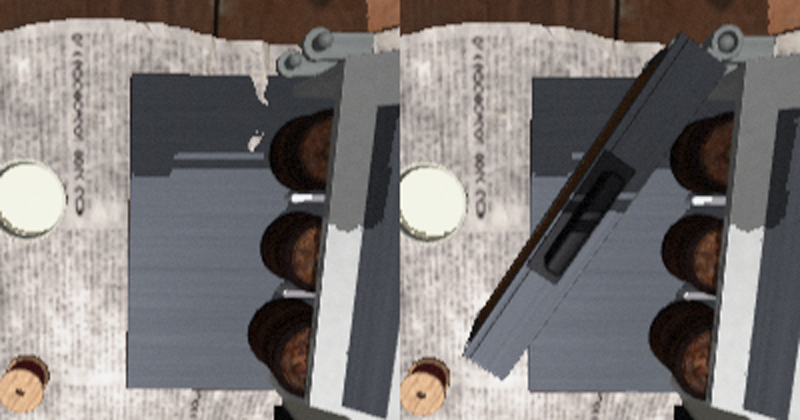

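```bash
cat > shut.py <<'E'
from h import *
q=tilt(np.radians(15)); d=.225; z=.100
def pt(deg,g):
    t=np.radians(deg)-CAB[2]; u=np.array([-np.sin(t),-np.cos(t)]); n=np.array([-np.cos(t),np.sin(t)])
    return [*(PIN+u*d+n*(.028+.008+g)),z]
E
python3 - <<'E'
from shut import *
for dg,g in ((35,.03),(33,.0),(20,0),(10,0),(0,0),(0,-.01)):
    p=pt(dg,g); s=manip.solve_ik([float(v) for v in p],[float(v) for v in q]); print(np.round(p,3),s is not None)
p=pt(36,.03); print(manip.solve_ik([float(v) for v in [p[0],p[1],.22]],[float(v) for v in q]) is not None)
E
```

```text
[0.399 0.048 0.1  ] False
[0.43  0.025 0.1  ] True
[ 0.471 -0.005  0.1  ] True
[ 0.508 -0.022  0.1  ] True
[ 0.546 -0.032  0.1  ] True
[ 0.556 -0.032  0.1  ] True
True
```

```bash
python3 - <<'E'
from shut import *
q5=tilt(np.radians(5))
effector.close(10)
p=pt(37,.03); goto([p[0],p[1],.22],q5); line(p,None,.2); st('start')
line(pt(33,.004),None,.1)
F0=np.array(manip.current_force()); 
for dg in np.arange(30,-.1,-3):
    line(pt(dg,0),q5 if dg>21 else q,.06); F=np.array(manip.current_force())-F0; print(dg,F.round(1),end=' ')
    if np.linalg.norm(F[:2])>10: print('STOP'); break
g=0
while dg<=0 and g>-.02:
    g-=.0015; line(pt(0,g),None,.02); F=np.array(manip.current_force())-F0; print(round(g,4),F.round(1))
    if F[0]<-4: break
manip.sleep(.5); st('shut')
p=pt(0,g+.05); line(p,None,.08); shot('side','m_side');shot('scene','m_scene')
E
```

```text
start t 118.1 tcp [0.3952 0.0545 0.1006] F [0.6 0.2 0.7] gap 0.0009
30.0 [-1.4  0.8 -1.9] 27.0 [-0.9  0.5 -0.7] 24.0 [-1.1  0.2 -0.8] 21.0 [ 0.3  0.9 -1.1] 18.0 [-0.4  0.2 -0.8] 15.0 [-1.3 -0.1 -0.6] 12.0 [-0.6 -0.2 -0.7] 9.0 [-1.5 -0.6 -0.8] 6.0 [-0.9  0.4 -1.3] 3.0 [-1.4  1.  -1.1] 0.0 [-0.5  0.4 -1.6] -0.0015 [-4.6  0.4  0.2]
shut t 123.3 tcp [ 0.5468 -0.0318  0.0996] F [-5.2  0.6  0.8] gap 0.0002
```

```bash
python3 - <<'E'
from shut import *
p=np.array(manip.current_tool_pos()); line([p[0],p[1],.3],None,.25)
line(Tf(CAB,-.14,-.02,.36),down(0),.25); shot('wrist','m_cab'); st()
a=cv2.imread('pics/m_scene.png')[170:310,170:330];b=cv2.imread('pics/m_cab.png')[40:250,220:460]
cv2.imwrite('pics/m.png',np.hstack([cv2.resize(a,(411,360),interpolation=cv2.INTER_CUBIC),cv2.resize(b,(389,360),interpolation=cv2.INTER_CUBIC)]))
E
```

```text
t 127.0 tcp [0.4523 0.0359 0.3597] F [ 0.3  0.4 -0.9] gap 0.0006
```

View pics/m.png

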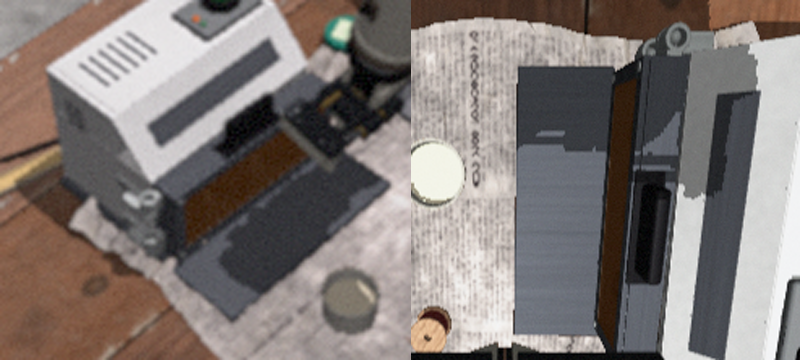

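```bash
python3 - <<'E'
from h import *
b=Tf(CAB,.092,-.078)[:2]; q=down(0)
line([.56,b[1],.36],q,.25); line([*b,.30],None,.25); line([*b,.235],None,.15); F0=np.array(manip.current_force()); z=.235; k=None
while z>.19:
    z-=.001; line([*b,z],None,.03); F=np.array(manip.current_force())-F0
    if F[2]>1.2: print(round(z,4),F.round(1),np.round(manip.current_tool_pos()[2],4))
    if F[2]>9: break
manip.sleep(.3); st('pressed'); line([*b,.30],None,.15)
line(Tf(CAB,-.14,-.02,.36),None,.25); shot('wrist','n_cab')
goto((0.48,-0.36,0.36),q); shot('wrist','n_pad'); shot('scene','n_scene'); shot('side','n_side'); st()
E
python3 both.py n
```

```text
0.222 [1.2 1.1 1.3] 0.2219
0.221 [0.6 0.3 1.7] 0.2212
0.22 [0.9 0.  2.9] 0.2202
0.219 [0.9 1.1 2.2] 0.2191
0.218 [1.4 0.4 4. ] 0.2181
0.217 [0.8 0.3 4.1] 0.2171
0.216 [0.8 0.3 3.3] 0.2161
0.215 [ 0.2 -0.1  5.2] 0.2154
0.214 [-1.3  0.9 10.8] 0.2153
pressed t 134.5 tcp [ 0.6843 -0.0235  0.2153] F [-1.7 -0.4  9.6] gap 0.0001
 t 138.1 tcp [ 0.4809 -0.3584  0.3604] F [ 0.6 -0.3  0.2] gap 0.0002
```

View pics/n.png

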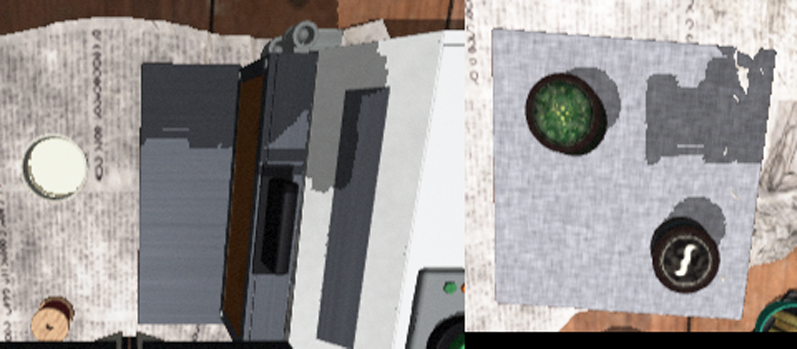

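View pics/n_side.png

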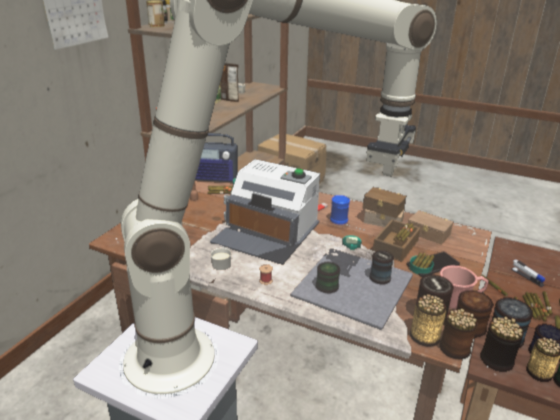

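View pics/n_scene.png

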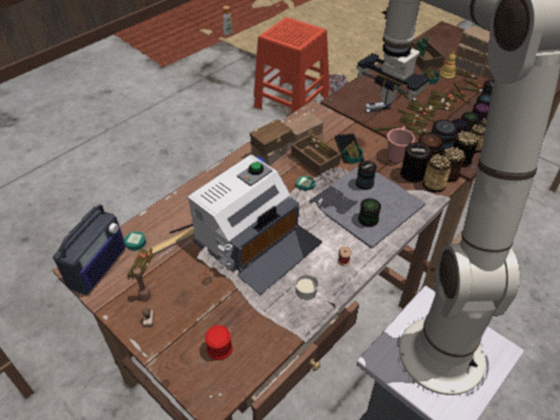

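The door is shut, the button was pressed to its stop, both cured boxes are upright on the pad and the bystanders haven't moved, so I'm handing in.

```bash
python3 - <<'E'
from h import *
manip.hand_in(); st()
E
```

```text
the job is handed in; nothing more can be done
the job is handed in; nothing more can be done
```

The batch change is done and handed in at about 138 s of the 210 s allowed; no verdict was given.

- **Boxes:** The teal and green boxes stand upright on the pad. The dark, umber and small boxes are in the right, middle and left lanes, each pushed until it met the stop. The dark box was found out by about 25 mm after I loaded the umber one, so I pushed it back. I don't know if that was the announced knock or my own arm.
- **Door:** I hung it about 33° ajar to keep clear of the glue pot, then swung it shut. The hand stopped at the seated height, and the wrist camera showed the upper pin inside its bore. I had no direct view of the lower knuckle, so I judge it seated from the height and from how the door hangs. In the last pictures the door stays shut against the hood with nothing touching it.
- **Start button:** I pressed it after letting go of the door. It went down about 6–7 mm to a hard stop at roughly 10 N.
- **Last checks:** The glue pot, spool, tin and look-alikes look unmoved. The boxes in the cabinet were last seen in place just before I shut the door; the door hides them now. The door views disagreed by up to 6 mm on where the pins are, so I measured pins and knuckles again near the image centre, and the pins engaged.

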